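# Eddy-current check of load-train adapters

### The job

Check the load-train adapters for cracks and put them away clean: first lift the clear dust cover off its plinth by the handle and stand it upright on the desk beside the plinth. Then take the adapters that are there one after the other, red, yellow, blue, and hold each by its shank so that its left, back and right flats (as seen facing its brass nameplate), in that order, press squarely and gently on the middle of the tester's spring probe, pushing it in about half-way for half a second each, and stand the adapter upright in the plinth's shallow green tray. At the end set the cover back over them, fully home on the plinth, and leave the other things on the desk alone.

Things in the scene. Friction and masses are not known exactly. Their poses are not given: they have to be found in the camera images.
- plinth: fixed dark steel plate 246x122x8 mm with a shallow tray in its middle: green floor 200x76 mm, 10 mm above the origin, inside a rim 3 mm thick whose top is 16 mm above the origin; origin at the centre of the underside, x along the length, z up
- cover_handle (a point): middle of the handle bar of the clear dust cover, a box open below: outside 222x98x80 mm, walls 3 mm, 0.35 kg. Bar along the cover's length x, 12 mm wide, 12 mm high, 106 mm above the cover's lower rim, 20 mm of space under it for 30 mm either side. z up. At first the rim rests on the plinth's dark plate round the tray's rim, 5 mm of play a side. Half a turn makes no difference.
- tester: fixed grey bench tester, a box 70x120x81 mm with its probe out of the front (-x); origin at the centre of the underside, x from the front to the back, z up
- probe_face (a point): centre of the round steel face (16 mm across) of the spring probe sticking out level from the tester's front, 55 mm above the desk, 93 mm ahead of the tester's middle; it moves with the probe. x points from the face into the tester, the way the probe is pushed in; z up. The 24 mm thick barrel begins 13 mm behind the free face.
- probe (a joint): how far the spring probe is pushed in, m: 0 free, 0.008 fully in; it starts to yield at 0.7 N and takes 3.5 N fully in. A reading needs at least 0.002 for about half a second.
- red_mid (a point): red-banded steel adapter: block 40x40x26 mm, 18 mm square shank (parallel to it) 36 mm tall on top, 0.22 kg. Brass nameplate on the -x side (its edge shows on the block's top); facing it, +y is the left flat, +x the back, -y the right. Point: on the axis, 31 mm above the underside, 18 mm above the flats' middles; z up along the shank. The shank runs from 5 mm below to 31 mm above it. May be absent.
- yellow_mid (a point): yellow-banded steel adapter: block 40x40x26 mm, 18 mm square shank (parallel to it) 36 mm tall on top, 0.22 kg. Brass nameplate on the -x side (its edge shows on the block's top); facing it, +y is the left flat, +x the back, -y the right. Point: on the axis, 31 mm above the underside, 18 mm above the flats' middles; z up along the shank. The shank runs from 5 mm below to 31 mm above it. May be absent.
- blue_mid (a point): blue-banded steel adapter: block 40x40x26 mm, 18 mm square shank (parallel to it) 36 mm tall on top, 0.22 kg. Brass nameplate on the -x side (its edge shows on the block's top); facing it, +y is the left flat, +x the back, -y the right. Point: on the axis, 31 mm above the underside, 18 mm above the flats' middles; z up along the shank. The shank runs from 5 mm below to 31 mm above it. May be absent.
- caliper: digital caliper, 235 mm long, lying flat; leave it alone (origin: centre of the underside)
- glue_bottle: small dark bottle with a red cap, 106 mm tall; leave it alone (origin: centre of the underside)
- roller_1: plain steel roller, 20 mm in diameter, 60 mm tall, standing; leave it alone (origin: centre of the underside)
- jaw_insert_1: serrated grey wedge jaw, 64x28x19 mm; leave it alone (origin: centre of the underside)

How it is judged (in metres and radians):
On the way, in this order (a step that is already met when the one before it is completed fails the run):
1. the dust cover stands upright on the desk, clear of the plinth (height (world z) of cover_handle below 0.11 m and angle between cover_handle's own z axis and vertical below 0.05 rad and horizontal distance between cover_handle and plinth above 0.11 m), for 0.3 s.
2. the red adapter's left flat is pressed squarely on the probe, which sinks in at least 2 mm (x of red_mid in the frame of tester above -0.111 m and y of probe_face in the frame of red_mid between 0.016 and 0.024 m and x of probe_face in the frame of red_mid between -0.009 and 0.009 m and z of probe_face in the frame of red_mid between -0.03 and -0.006 m and angle between the y axis of red_mid and the x axis of probe_face, either way round below 0.15 rad and angle between red_mid's own z axis and vertical below 0.15 rad), for 0.3 s.
3. the red adapter's back flat is pressed squarely on the probe, which sinks in at least 2 mm (x of red_mid in the frame of tester above -0.111 m and x of probe_face in the frame of red_mid between 0.016 and 0.024 m and y of probe_face in the frame of red_mid between -0.009 and 0.009 m and z of probe_face in the frame of red_mid between -0.03 and -0.006 m and angle between the x axis of red_mid and the x axis of probe_face, either way round below 0.15 rad and angle between red_mid's own z axis and vertical below 0.15 rad), for 0.3 s.
4. the red adapter's right flat is pressed squarely on the probe, which sinks in at least 2 mm (x of red_mid in the frame of tester above -0.111 m and y of probe_face in the frame of red_mid between -0.024 and -0.016 m and x of probe_face in the frame of red_mid between -0.009 and 0.009 m and z of probe_face in the frame of red_mid between -0.03 and -0.006 m and angle between the y axis of red_mid and the x axis of probe_face, either way round below 0.15 rad and angle between red_mid's own z axis and vertical below 0.15 rad), for 0.3 s.
5. the yellow adapter's left flat is pressed squarely on the probe, which sinks in at least 2 mm (x of yellow_mid in the frame of tester above -0.111 m and y of probe_face in the frame of yellow_mid between 0.016 and 0.024 m and x of probe_face in the frame of yellow_mid between -0.009 and 0.009 m and z of probe_face in the frame of yellow_mid between -0.03 and -0.006 m and angle between the y axis of yellow_mid and the x axis of probe_face, either way round below 0.15 rad and angle between yellow_mid's own z axis and vertical below 0.15 rad), for 0.3 s.
6. the yellow adapter's back flat is pressed squarely on the probe, which sinks in at least 2 mm (x of yellow_mid in the frame of tester above -0.111 m and x of probe_face in the frame of yellow_mid between 0.016 and 0.024 m and y of probe_face in the frame of yellow_mid between -0.009 and 0.009 m and z of probe_face in the frame of yellow_mid between -0.03 and -0.006 m and angle between the x axis of yellow_mid and the x axis of probe_face, either way round below 0.15 rad and angle between yellow_mid's own z axis and vertical below 0.15 rad), for 0.3 s.
7. the yellow adapter's right flat is pressed squarely on the probe, which sinks in at least 2 mm (x of yellow_mid in the frame of tester above -0.111 m and y of probe_face in the frame of yellow_mid between -0.024 and -0.016 m and x of probe_face in the frame of yellow_mid between -0.009 and 0.009 m and z of probe_face in the frame of yellow_mid between -0.03 and -0.006 m and angle between the y axis of yellow_mid and the x axis of probe_face, either way round below 0.15 rad and angle between yellow_mid's own z axis and vertical below 0.15 rad), for 0.3 s.
8. the blue adapter's left flat is pressed squarely on the probe, which sinks in at least 2 mm (x of blue_mid in the frame of tester above -0.111 m and y of probe_face in the frame of blue_mid between 0.016 and 0.024 m and x of probe_face in the frame of blue_mid between -0.009 and 0.009 m and z of probe_face in the frame of blue_mid between -0.03 and -0.006 m and angle between the y axis of blue_mid and the x axis of probe_face, either way round below 0.15 rad and angle between blue_mid's own z axis and vertical below 0.15 rad), for 0.3 s.
9. the blue adapter's back flat is pressed squarely on the probe, which sinks in at least 2 mm (x of blue_mid in the frame of tester above -0.111 m and x of probe_face in the frame of blue_mid between 0.016 and 0.024 m and y of probe_face in the frame of blue_mid between -0.009 and 0.009 m and z of probe_face in the frame of blue_mid between -0.03 and -0.006 m and angle between the x axis of blue_mid and the x axis of probe_face, either way round below 0.15 rad and angle between blue_mid's own z axis and vertical below 0.15 rad), for 0.3 s.
10. the blue adapter's right flat is pressed squarely on the probe, which sinks in at least 2 mm (x of blue_mid in the frame of tester above -0.111 m and y of probe_face in the frame of blue_mid between -0.024 and -0.016 m and x of probe_face in the frame of blue_mid between -0.009 and 0.009 m and z of probe_face in the frame of blue_mid between -0.03 and -0.006 m and angle between the y axis of blue_mid and the x axis of probe_face, either way round below 0.15 rad and angle between blue_mid's own z axis and vertical below 0.15 rad), for 0.3 s.
At the end, for the whole second after the job is handed in: every adapter present stands upright (within 0.1 rad) flat on the green floor of the plinth's tray; the cover is over them, its rim down on the dark plate all round the tray, within 9 mm of the plinth's middle and tilted less than 0.03 rad (x of red_mid in the frame of plinth between -0.083 and 0.083 m and y of red_mid in the frame of plinth between -0.021 and 0.021 m and z of red_mid in the frame of plinth between 0.037 and 0.045 m and angle between each of red_mid, yellow_mid, blue_mid's own z axis and vertical below 0.1 rad and x of yellow_mid in the frame of plinth between -0.083 and 0.083 m and y of yellow_mid in the frame of plinth between -0.021 and 0.021 m and z of yellow_mid in the frame of plinth between 0.037 and 0.045 m and x of blue_mid in the frame of plinth between -0.083 and 0.083 m and y of blue_mid in the frame of plinth between -0.021 and 0.021 m and z of blue_mid in the frame of plinth between 0.037 and 0.045 m and x of cover_handle in the frame of plinth between -0.009 and 0.009 m and y of cover_handle in the frame of plinth between -0.009 and 0.009 m and z of cover_handle in the frame of plinth between 0.11 and 0.1165 m and angle between the x axis of cover_handle and the x axis of plinth, either way round below 0.12 rad and angle between cover_handle's own z axis and vertical below 0.03 rad); the robot touches nothing.
It fails at once if the tester or its probe is pressed with more than 20 N (contact force between tester and anything else above 20 N).
It fails at once if one of the other things on the desk is moved more than 30 mm (distance of any of caliper, glue_bottle, roller_1, jaw_insert_1 from where it was at the start of the episode above 0.03 m).
Of adapter_red, adapter_yellow, adapter_blue only 2 to 3 are there at a start; the rules pass over those that are not, and their reading is None.
At some moment in a run one of adapter_red, adapter_yellow, adapter_blue may be knocked a few centimetres aside while the robot is not near it.
It also fails if it takes over 210 s, if anything falls off the work surface, if the arm or the gripper's body presses on something with over 40 N, if the wrist force passes 120 N, or if a joint passes its speed limit or range.

### The arm

A 6-joint arm with a two-finger parallel gripper is mounted at the origin on a cart in front of the work surface, level with it; the furniture and walls round the work are solid. World frame = base frame: x ahead of the robot, y to its left, z up, the work surface at z = 0. Lengths are in mm, angles in degrees, forces in N, time in s.
With the tool pointing down it reaches from about 300 to 850 mm from the base axis. Payload 4.2 kg.
Tool frame: the origin (TCP) lies on the centre line of the jaws, within the pads' length; the fingertips stand 14 mm ahead of it and the grasp point (between the pads) lies 5 mm behind it (env.finger_overhang is the z of the fingertips in the tool frame, in mm); z points along the fingers, y is the line along which they close (so a half turn about z gives the same grasp; the last joint's range is limited). The gripper opens to 91 mm and grips with 3 to 60 N. Pads are 32 mm wide; open, the fingers measure 118 mm over their backs; the gripper's body (76 mm by 178 mm) begins 60 mm behind the grasp point.
Start: joints at [-71.219, 18.312, 89.639, -0, 72.044, -1.146], TCP at [195.981, -540.586, 227.976] pointing down, gripper open.
Joint ranges: [-177.97, 177.97], [-48.28, 115.42], [12.27, 149.76], [-77.06, 257.06], [2.81, 150.46], [-146.56, 146.56]. Speed limits (degrees/s): [147.25, 147.25, 180, 180, 180, 180].

### API

Orientations are given as [roll, pitch, yaw] about the fixed x, y, z axes, in that order (R = Rz(yaw) Ry(pitch) Rx(roll)).
In Python, from workcell import sensors, viewer, env gives the robot as it stands. The module is installed in compiled form; this text tells all that it offers.
- The arm moves only by the tool step_arm, never from a script. Its argument "plan" is one flat list of numbers, 6 for each row, row after row: the shift along the tool's x, y, z in cm, then the turn, a rotation vector about the tool's x, y, z in rad. In form: [x, y, z, wx, wy, wz, x, y, z, wx, wy, wz, ...]. A call has 1 to 5 rows; each row shifts and turns the commanded pose from where the row before left it, along the tool's axes as they then stand; what a row does not reach is not made up. A row lasts 1/12 s, in which the tool goes at most 41.7 mm and 7.16 degrees, less where a joint would pass 70% of its speed; a pose out of reach is approached as far as the arm can. A call is refused whole if a number of a shift passes 4.17 or a number of a turn 0.125, either way. A call with a gripper value outside its range is refused whole. "hand" is the finger opening in cm, from 0 to 9.12, set as the call begins (left out, the last holds). The fingers move at their own pace and stop on an object; "newtons" is the grip in N (left out, the last holds). Time passes only in rows, so rows that do not move let the fingers close. It gives the time, the measured TCP pose, the force, the opening and the grip force at its end, in the units of the state.
- sensors.state(): the state, without advancing time (a new reading comes with each control period).
- viewer.grab_frame(name): name is "scene" or "top"; returns a dict with "img" (400x640x3 uint8, red, green, blue), "fx", "fy", "cx", "cy" (pixels), "k1" (the pictures are not rectified: a ray, as slopes to the right and down, at radius r is drawn at 1 + k1 r^2 times it, then the intrinsics apply), "position" and "attitude" of the camera in the world. Camera axes: x right, y down, z forward; pixel columns grow to the right and rows downward; lengths in mm; the calibration is good to about 2 mm. A picture is of the moment at which its call begins. There is no depth.
- env.job_done(): hands the job in; it is judged then, once.
Trained networks look in a picture, given as the dict that the camera call returned (one of the last four; its "shot" number tells which), for a name from the list of things; names that differ only in an ending like _2 or _b are one class to them, and where a whole thing is asked for, a point or a joint stands for the part that bears it (a point fixed in the world has none). Each returns a list of dicts, best first, with "score" (0 to 1); they miss things now and then, are a little off and sometimes report something else, mostly with a low value. They report only what shows in the picture. A call takes as long as a camera call.
- viewer.boxes_of(name, picture): "location" ([column, row] in pixels, amid what is visible of it).
- viewer.pinpoint(name, picture): "location" ([column, row] in pixels: a listed point, or the origin of a listed thing).
The state is a dict: "time_s": time; "qpos": joint angles; "qvel": joint speeds; "effort": joint torques, N m; "ee_pos": TCP position; "ee_rot": TCP orientation; "force": force on the tool from outside, world axes, zero at the start; "torque": the same for the moment, N m; "gripper_width": finger opening in mm; "gripper_force": force on a finger pad.
Only numpy, scipy, OpenCV 4.12 (cv2) and the standard library are available. Lean on these libraries where they do the work, as an engineer would, in place of code of your own. Each camera call takes 0.05 s, during which the arm holds its last target. There are 200 camera calls.

## Working session

There is one attempt and no reset: what is moved stays moved. The work goes in short steps, Python scripts to look and compute and a tool call to move; the robot and the scene stay as the last step left them, time stands still between calls to the robot, and variables do not carry over. Pictures are saved under pics/ and viewed, at most 17 in all, crops included, and the job is handed in when it is done.

Besides the shell and the picture viewer there is one more tool, called after "Emit:" by a JSON object that holds its "api" and its "payload". step_arm: Moves the arm, as the interface text tells. Its arguments: {"type":"object","properties":{"plan":{"type":"array","items":{"type":"number"}},"hand":{"type":"number"},"newtons":{"type":"number"}},"required":["plan"]}

```bash
mkdir -p pics; cat > h.py <<'E'
import numpy as np, cv2, json
from scipy.spatial.transform import Rotation as R
from workcell import sensors, viewer, env
np.set_printoptions(precision=1,suppress=True)
def rot(a):
    a=np.array(a,float)
    return a if a.shape==(3,3) else R.from_euler('xyz',a,degrees=True).as_matrix()
def grab(n,save=None):
    p=viewer.grab_frame(n)
    if save: cv2.imwrite('pics/'+save,p['img'][:,:,::-1])
    return p
def ray(p,uv):
    d=np.array([(uv[0]-p['cx'])/p['fx'],(uv[1]-p['cy'])/p['fy']]); s=d.copy()
    for _ in range(20): s=d/(1+p['k1']*(s@s))
    v=rot(p['attitude'])@np.array([s[0],s[1],1]); return np.array(p['position'],float),v
def onz(p,uv,z):
    o,v=ray(p,uv); return o+v*(z-o[2])/v[2]
def proj(p,X):
    c=rot(p['attitude']).T@(np.array(X,float)-p['position']); s=c[:2]/c[2]; s=s*(1+p['k1']*(s@s))
    return np.array([s[0]*p['fx']+p['cx'],s[1]*p['fy']+p['cy']])
def tri(obs):
    A=np.zeros((3,3));b=np.zeros(3)
    for p,uv in obs:
        o,v=ray(p,uv);v=v/np.linalg.norm(v);M=np.eye(3)-np.outer(v,v);A+=M;b+=M@o
    return np.linalg.solve(A,b)
E
python3 - <<'E'
from h import *
s=grab('scene','s0.png');t=grab('top','t0.png')
for p in(s,t):print({k:v for k,v in p.items() if k!='img'})
print(sensors.state())
for n,z in [('plinth',0),('cover_handle',108),('tester',0),('probe_face',55),('red_mid',31),('yellow_mid',31),('blue_mid',31),('caliper',0),('glue_bottle',0),('roller_1',0),('jaw_insert_1',0)]:
    for nm,p in(('s',s),('t',t)):
        r=viewer.pinpoint(n,p)[:2]
        print(n,nm,[(round(q['score'],2),np.round(q['location']),onz(p,q['location'],z)) for q in r])
E
```

```text
{'fx': 381.7563719760064, 'fy': 381.7563719760064, 'cx': 319.98504195031234, 'cy': 203.56579049863223, 'k1': 0.01681922537805488, 'position': array([-132.6,  621.8,  541.1]), 'attitude': array([-114. ,    0.3, -139.7]), 'shot': 1}
{'fx': 383.5695524923958, 'fy': 383.5695524923958, 'cx': 323.6115879750126, 'cy': 194.8588977806691, 'k1': -0.06677080917641894, 'position': array([ 440. , -132.3, 1093.4]), 'attitude': array([-175.3,    1.5,  -89.2]), 'shot': 2}
{'time_s': 0.1, 'qpos': array([-71.2,  18.3,  89.7,  -0. ,  72. ,  -1.1]), 'qvel': array([ 0.2, -0.2, -0.2, -0. ,  0. ,  0. ]), 'effort': array([  0. , -41.3, -23.3,   0.1,   0. ,  -0. ]), 'ee_pos': array([ 195.8, -540.2,  227.2]), 'ee_rot': array([-179.9,   -0. ,   19.9]), 'force': array([ 0.4,  0.9, -0.4]), 'torque': array([-0.1, -0. ,  0. ]), 'gripper_force': 0.0, 'gripper_width': 91.21149011593876}
plinth s []
plinth t [(0.54, array([299., 205.]), array([500.5, -32.6,   0. ])), (0.38, array([445., 170.]), array([ 607.2, -449.9,    0. ]))]
cover_handle s [(0.96, array([222., 255.]), array([485.7, 222.5, 108. ]))]
cover_handle t 
[... 691 characters left out ...]
[ 444. , -340.9,   31. ]))]
blue_mid t [(0.63, array([301., 207.]), array([492.7, -40.5,  31. ])), (0.56, array([419., 224.]), array([ 448.5, -367.1,   31. ]))]
caliper s []
caliper t [(0.83, array([327., 248.]), array([ 379.3, -114.3,    0. ]))]
glue_bottle s [(0.4, array([379., 205.]), array([ 490.9, -425. ,    0. ]))]
glue_bottle t [(0.73, array([236., 153.]), array([648.5, 153.3,   0. ]))]
roller_1 s [(0.51, array([357., 194.]), array([ 605.4, -453.7,    0. ]))]
roller_1 t [(0.54, array([445., 168.]), array([ 610.7, -451.7,    0. ]))]
jaw_insert_1 s [(0.61, array([374., 193.]), array([ 560.3, -500.9,    0. ]))]
jaw_insert_1 t [(0.77, array([469., 189.]), array([ 551.7, -518.9,    0. ]))]
```

View pics/t0.png

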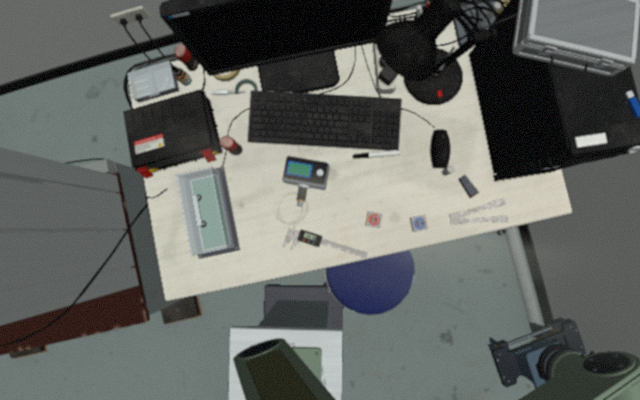

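View pics/s0.png

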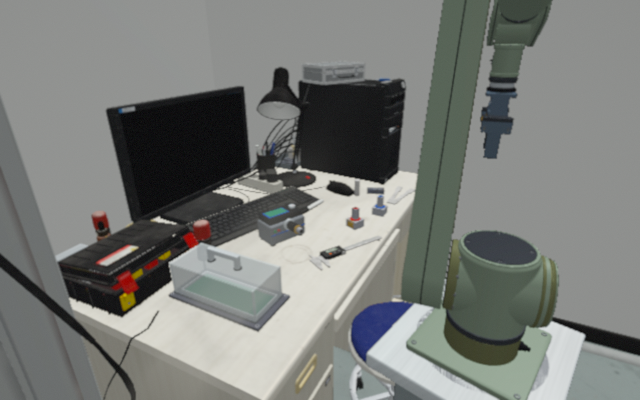

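The top view shows the covered plinth at about (208,212), the tester at (305,172) with its probe pointing down in the image, red at (373,219) and blue at (418,223). I see no yellow. The scene view agrees. Next, a closer look at those areas.

```bash
python3 - <<'E'
import cv2,numpy as np
t=cv2.imread('pics/t0.png')
f=lambda c,r,w,h,k:cv2.resize(t[r:r+h,c:c+w],(w*k,h*k),interpolation=cv2.INTER_CUBIC)
im=np.zeros((600,800,3),np.uint8)
im[:600,:400]=f(160,150,80,120,5)[:600]
im[:300,400:800]=f(275,150,50,37,8)[:300].repeat(1,0) if False else cv2.resize(t[148:211,262:346],(400,300),interpolation=cv2.INTER_CUBIC)
im[300:,400:]=cv2.resize(t[200:248,362:426],(400,300),interpolation=cv2.INTER_CUBIC)
cv2.imwrite('pics/c0.png',im)
E
```

```text
(no output)
```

View pics/c0.png

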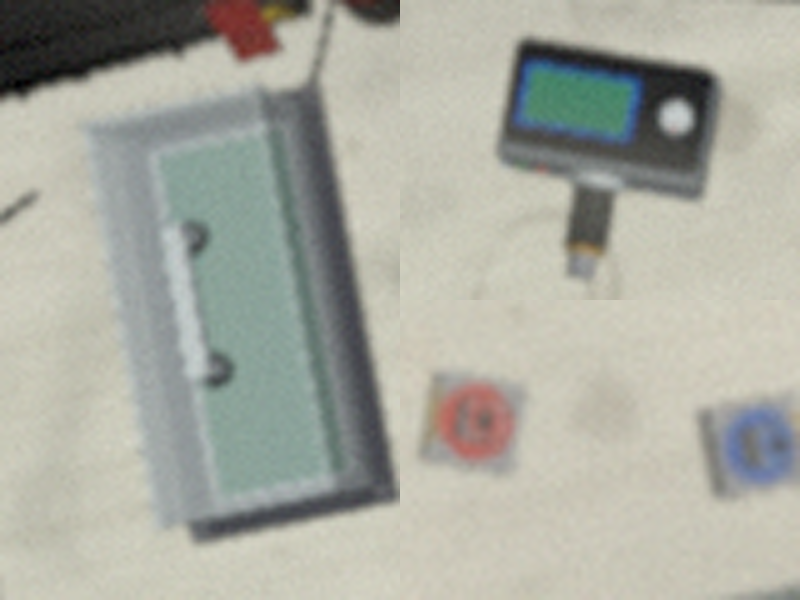

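The crop shows red's nameplate on its image-left side and blue's on its image-right side, roughly at crop x=795. The probe points down in the image, and the cover handle runs from about (194,195) to (200,226).

```bash
cat >> h.py <<'E'
def pick(p,pts,z): return np.array([onz(p,u,z)[:2] for u in pts])
E
python3 - <<'E'
from h import *
s=grab('scene');t=grab('top')
c1=lambda x,y:(160+x/5,150+y/5)
c2=lambda x,y:(262+(x-400)/4.762,148+y/4.762)
c3=lambda x,y:(362+(x-400)/6.25,200+(y-300)/6.25)
def ang(a):d=a[1]-a[0];return np.degrees(np.arctan2(d[1],d[0])),np.linalg.norm(d)
h=pick(t,[c1(172,225),c1(200,378)],120);print('handle',h,h.mean(0),ang(h))
P=pick(t,[c1(315,85),c1(395,495),c1(195,540)],8);print('plinth',P,ang(P[:2]),ang(P[1:]),P[[0,2]].mean(0))
T=pick(t,[c2(523,40),c2(715,72),c2(697,183),c2(505,150)],81);print('tester',T,ang(T[:2]),ang(T[3:0:-1][:2]),T.mean(0))
B=pick(t,[c2(590,185),c2(583,272)],60);print('probe',B,ang(B))
r=pick(t,[c3(432,370),c3(525,385),c3(515,472),c3(422,460)],26);print('red',r,r.mean(0),ang(r[:2]),ang(r[[3,2]]))
b=pick(t,[c3(702,410),c3(800,395),c3(800,488),c3(715,497)],26);print('blue',b,b.mean(0),ang(b[:2]),ang(b[[0,3]]))
for n in('cover_handle','probe_face','red_mid','blue_mid','glue_bottle'):
  S=viewer.pinpoint(n,s);Q=viewer.pinpoint(n,t)
  o=[(s,q['location']) for q in S[:1]]
  for q in Q[:2]:
    print(n,np.round(q['location'],1),tri(o+[(t,q['location'])]) if o else None)
for n in('yellow_mid',):
  for p in(s,t):print(viewer.boxes_of(n,p)[:3])
E
```

```text
handle [[515.7 228.9]
 [436.9 210.9]] [476.3 219.9] (np.float64(-167.15845164519436), np.float64(80.7511456704769))
plinth [[606.6 189.4]
 [372.3 135.1]
 [344.3 250.1]] (np.float64(-166.95732949129118), np.float64(240.51836648735107)) (np.float64(103.6569765171007), np.float64(118.31056840684496)) [475.5 219.7]
tester [[ 625.6   -7.3]
 [ 608.3 -115.7]
 [ 545.7 -106.5]
 [ 563.1    1.4]] (np.float64(-99.0259427610512), np.float64(109.70076514361173)) (np.float64(-99.15039517100517), np.float64(109.22452639713484)) [585.7 -57. ]
probe [[546.1 -45. ]
 [496.4 -41.9]] (np.float64(176.4869913551363), np.float64(49.77346120688822))
red [[ 483.7 -224.8]
 [ 477.5 -266.1]
 [ 438.9 -261.8]
 [ 443.7 -220.6]] [ 461.  -243.4] (np.float64(-98.47145549752118), np.float64(41.768024132061356)) (np.float64(-96.61828648879266), np.float64(41.47647017165297))
blue [[ 467.4 -344.7]
 [ 474.5 -388.4]
 [ 433.4 -388.1]
 [ 429.  -350.4]] [ 451.  -367.9] (np.float64(-80.67967240597913), np.float64(44.20678308182083)) (np.float64(-171.58367200009246), np.float64(38.82921956340924))
cover_handle [194.7 210.2] [475.3 228.2 111. ]
probe_face [298.8 204.1] [497.9 -38.2  54.5]
red_mid [375.1 221.7] [ 458.1 -244.5   27.6]
blue_mid [420.4 221.6] [ 460.5 -370.4   24. ]
glue_bottle [235.3 150.2] [471.2  14.3 236.5]
[]
[{'location': [202.1, 213.4], 'score': 0.57}]
```

```bash
cat >> h.py <<'E'
def go(*wps,start=None,v=40,w=6.9):
    """wps: (x,y,z,psi[,vmax]) tool-down; prints 5-row plans (tool axes cm, rad)"""
    st=sensors.state()
    Rc=rot(st['ee_rot']); p=np.array(st['ee_pos'],float); psi=np.degrees(np.arctan2(Rc[1,0],Rc[0,0]))
    if start is not None: p=np.array(start[:3],float);psi=start[3]
    rows=[]; first=start is None
    for wp in wps:
        tgt=np.array(wp[:3],float); vm=wp[4] if len(wp)>4 else v
        dpsi=wp[3]-psi
        n=max(1,int(np.ceil(max(np.linalg.norm(tgt-p)/vm,abs(dpsi)/w)-.02)))
        for i in range(n):
            Rg=R.from_euler('xyz',[180,0,psi+dpsi*(i+1)/n],degrees=True).as_matrix()
            if not first: Rc=R.from_euler('xyz',[180,0,psi+dpsi*i/n],degrees=True).as_matrix()
            first=False
            d=Rc.T@((tgt-p)/n)/10; rv=R.from_matrix(Rc.T@Rg).as_rotvec()
            rows.append([round(x,2) for x in d]+[round(x,3) for x in rv])
            Rc=Rg
        p=tgt;psi=wp[3]
    rows=[[x+0 for x in r] for r in rows]
    print('state',st['ee_pos'],st['ee_rot'],len(rows),'rows')
    for i in range(0,len(rows),5): print([ (int(x) if x==int(x) else x) for r in rows[i:i+5] for x in r])
E
python3 - <<'E'
from h import *
go((476,220,200,13))
t=grab('top');
print(pick(t,[(287,240),(300,246),(290,232)],0), pick(t,[(290,271),(230,284)],0), pick(t,[(231,144)],106),pick(t,[(236,152)],0))
E
```

```text
state [ 196.  -540.6  228. ] [180.   -0.   19.9] 21 rows
[np.float64(2.49), np.float64(-2.95), np.float64(0.13), 0, 0, np.float64(0.006), np.float64(2.47), np.float64(-2.96), np.float64(0.13), 0, 0, np.float64(0.006), np.float64(2.45), np.float64(-2.98), np.float64(0.13), 0, 0, np.float64(0.006), np.float64(2.44), np.float64(-2.99), np.float64(0.13), 0, 0, np.float64(0.006), np.float64(2.42), np.float64(-3.01), np.float64(0.13), 0, 0, np.float64(0.006)]
[np.float64(2.4), np.float64(-3.02), np.float64(0.13), 0, 0, np.float64(0.006), np.float64(2.38), np.float64(-3.03), np.float64(0.13), 0, 0, np.float64(0.006), np.float64(2.37), np.float64(-3.05), np.float64(0.13), 0, 0, np.float64(0.006), np.float64(2.35), np.float64(-3.06), np.float64(0.13), 0, 0, np.float64(0.006), np.float64(2.33), np.float64(-3.08), np.float64(0.13), 0, 0, np.float64(0.006)]
[np.float64(2.31), np.float64(-3.09), np.float64(0.13), 0, 0, np.float64(0.006), np.float64(2.3), np.float64(-3.1), np.float64(0.13), 0, 0, np.float64(0.006), np.float64(2.28), np.float64(-3.12), np.float64(0.13), 0, 0, np.float64(0.006), np.float64(2.26), np.float64(-3.13), np.float64(0.13), 0, 0, np.float64(0.006), np.float64(2.24), np.float64(-3.14), np.float64(0.13), 0, 0, np.float64(0.006)]
[np.float64(2.22), np.float64(-3.15), np.float64(0.13), 0, 0, np.float64(0.006), np.float64(2.21), np.float64(-3.17), np.float64(0.13), 0, 0, np.float64(0.006), np.float64(2.19), np.float64(-3.18), np.float64(0.13), 0, 0, np.float64(0.006), np.float64(2.17), np.float64(-3.19), np.float64(0.13), 0, 0, np.float64(0.006), np.float64(2.15), np.float64(-3.2), np.float64(0.13), 0, 0, np.float64(0.006)]
[np.float64(2.13), np.float64(-3.22), np.float64(0.13), 0, 0, np.float64(0.006)]
[[399.8  -0.2]
 [383.4 -37.6]
 [422.6  -8.3]] [[312.5 -10.5]
 [272.1 160.4]] [[653.1 141.3]] [[652.3 154.9]]
```

Emit:
{"api": "step_arm", "payload": {"plan": [0, 0, 0, 0, 0, 0.12, 2.2, -3.4, 0.14, 0, 0, 0, 2.2, -3.4, 0.14, 0, 0, 0, 2.2, -3.4, 0.14, 0, 0, 0, 2.2, -3.4, 0.14, 0, 0, 0]}}

```text
time_s: 2.37
ee_pos: [251.1, -386.6, 222.2]
ee_rot: [-180.0, -0.0, 13.0]
force: [-0.1, -0.1, 0.7]
gripper_width: 91.5
gripper_force: 0.0
```

Emit:
{"api": "step_arm", "payload": {"plan": [2.2, -3.4, 0.14, 0, 0, 0, 2.2, -3.4, 0.14, 0, 0, 0, 2.2, -3.4, 0.14, 0, 0, 0, 2.2, -3.4, 0.14, 0, 0, 0, 2.2, -3.4, 0.14, 0, 0, 0]}}

```text
time_s: 2.78
ee_pos: [319.9, -196.0, 215.6]
ee_rot: [180.0, -0.0, 13.0]
force: [0.7, -0.4, 0.5]
gripper_width: 91.4
gripper_force: 0.0
```

Emit:
{"api": "step_arm", "payload": {"plan": [2.2, -3.4, 0.14, 0, 0, 0, 2.2, -3.4, 0.14, 0, 0, 0, 2.2, -3.4, 0.14, 0, 0, 0, 2.2, -3.4, 0.14, 0, 0, 0, 2.2, -3.4, 0.14, 0, 0, 0]}}

```text
time_s: 3.2
ee_pos: [388.8, -5.3, 208.7]
ee_rot: [180.0, -0.1, 13.1]
force: [1.0, -1.1, -0.3]
gripper_width: 91.4
gripper_force: 0.0
```

Emit:
{"api": "step_arm", "payload": {"plan": [2.2, -3.4, 0.14, 0, 0, 0, 2.2, -3.4, 0.14, 0, 0, 0, 2.2, -3.4, 0.14, 0, 0, 0, 2.2, -3.4, 0.14, 0, 0, 0, 2.2, -3.4, 0.14, 0, 0, 0]}}

```text
time_s: 3.62
ee_pos: [457.5, 185.4, 201.4]
ee_rot: [180.0, -0.0, 13.1]
force: [-0.1, -0.6, 0.3]
gripper_width: 91.0
gripper_force: 0.0
```

```bash
cat >> h.py <<'E'
def go(*wps,start=None,v=40,w=6.9):
    st=sensors.state(); Rc=rot(st['ee_rot']); p=np.array(st['ee_pos'],float); psi=np.degrees(np.arctan2(Rc[1,0],Rc[0,0]))
    if start is not None: p=np.array(start[:3],float);psi=start[3]
    print('from',p,round(psi,1),'tilt',np.round(np.array(st['ee_rot'])[:2],2),'w %.1f t %.1f'%(st['gripper_width'],st['time_s']))
    for wp in wps:
        d=-np.radians(wp[3]-psi); n=int(np.ceil(abs(d)/.1222-.02))
        if n: print('  turn %d x %.4f'%(n,d/n))
        psi=wp[3]; Rc=R.from_euler('xyz',[180,0,psi],degrees=True).as_matrix()
        s=Rc.T@(np.array(wp[:3],float)-p)/10; n=max(1,int(np.ceil(np.linalg.norm(s)*10/(wp[4] if len(wp)>4 else v)-.02)))
        print('  shift %d x'%n,np.round(s/n,3)); p=np.array(wp[:3],float)
E
python3 - <<'E'
from h import *
go((476,220,200,13),(476,220,111,13,20))
s=grab('scene');t=grab('top')
for n in('cover_handle','glue_bottle','yellow_mid'):
  S=viewer.pinpoint(n,s);Q=viewer.pinpoint(n,t); print(n,[q['location'] for q in S[:1]],[ (onz(t,q['location'],114),q['score']) for q in Q[:2]])
  if S and Q:print(tri([(s,S[0]['location']),(t,Q[0]['location'])]))
print(proj(s,(476,220,114)))
E
```

```text
from [457.5 185.4 201.4] 13.1 tilt [180.  -0.] w 91.0 t 3.6
  shift 1 x [ 2.6 -3.   0.1]
  shift 5 x [ 0.  -0.   1.8]
cover_handle [[221.5, 254.3]] []
glue_bottle [] [(array([633.1, 124. , 114. ]), 0.68)]
yellow_mid [] []
[225.1 253.4]
```

Emit:
{"api": "step_arm", "payload": {"plan": [2.6, -3.0, 0.1, 0, 0, 0, 0, 0, 2.2, 0, 0, 0, 0, 0, 2.2, 0, 0, 0, 0, 0, 2.2, 0, 0, 0, 0, 0, 2.3, 0, 0, 0], "hand": 6}}

```text
time_s: 4.43
ee_pos: [476.0, 217.1, 111.0]
ee_rot: [-180.0, -0.1, 13.0]
force: [0.4, 0.1, -0.3]
gripper_width: 61.7
gripper_force: 0.0
```

Emit:
{"api": "step_arm", "payload": {"plan": [0, 0, 0, 0, 0, 0, 0, 0, 0, 0, 0, 0, 0, 0, 0, 0, 0, 0, 0, 0, 0, 0, 0, 0, 0, 0, 0, 0, 0, 0], "hand": 0.5, "newtons": 15}}

```text
time_s: 4.85
ee_pos: [476.8, 218.3, 112.9]
ee_rot: [-180.0, -0.2, 13.0]
force: [0.6, 0.3, -1.1]
gripper_width: 29.6
gripper_force: 0.0
```

Emit:
{"api": "step_arm", "payload": {"plan": [0, 0, 0, 0, 0, 0, 0, 0, 0, 0, 0, 0, 0, 0, 0, 0, 0, 0, 0, 0, 0, 0, 0, 0, 0, 0, 0, 0, 0, 0], "newtons": 45}}

```text
time_s: 5.27
ee_pos: [476.0, 218.7, 111.7]
ee_rot: [-180.0, -0.0, 13.0]
force: [-0.8, 3.0, 3.0]
gripper_width: 11.6
gripper_force: 45.0
```

Emit:
{"api": "step_arm", "payload": {"plan": [0, 0, -0.6, 0, 0, 0, 0, 0, -1.1, 0, 0, 0, 0, 0, -1.1, 0, 0, 0, 0, 0, -1.1, 0, 0, 0, 0, 0, -1.1, 0, 0, 0]}}

```text
time_s: 5.68
ee_pos: [475.1, 217.4, 161.2]
ee_rot: [179.9, 0.1, 13.1]
force: [-0.3, -0.6, -2.7]
gripper_width: 11.6
gripper_force: 45.0
```

Emit:
{"api": "step_arm", "payload": {"plan": [-0.3, 1.6, 0, 0, 0, 0, -0.3, 2.8, 0, 0, 0, 0, -0.3, 2.8, 0, 0, 0, 0, -0.3, 2.8, 0, 0, 0, 0, -0.3, 2.8, 0, 0, 0, 0]}}

```text
time_s: 6.1
ee_pos: [489.3, 88.4, 160.8]
ee_rot: [179.9, 0.1, 13.1]
force: [0.3, -0.3, -4.4]
gripper_width: 11.7
gripper_force: 45.0
```

Emit:
{"api": "step_arm", "payload": {"plan": [0, 0, 0, 0, 0, 0, 0, 0, 1.4, 0, 0, 0, 0, 0, 1.4, 0, 0, 0, 0, 0, 1.4, 0, 0, 0, 0, 0, 0.8, 0, 0, 0]}}

```text
time_s: 6.52
ee_pos: [488.6, 89.8, 109.6]
ee_rot: [180.0, 0.2, 13.1]
force: [-0.1, -0.1, -3.0]
gripper_width: 11.8
gripper_force: 45.0
```

Emit:
{"api": "step_arm", "payload": {"plan": [0, 0, 0.2, 0, 0, 0, 0, 0, 0.2, 0, 0, 0, 0, 0, 0.15, 0, 0, 0, 0, 0, 0.1, 0, 0, 0, 0, 0, 0, 0, 0, 0]}}

```text
time_s: 6.93
ee_pos: [490.4, 90.3, 105.2]
ee_rot: [180.0, -0.0, 13.1]
force: [0.5, 1.1, -3.0]
gripper_width: 11.5
gripper_force: 45.0
```

```bash
python3 - <<'E'
from h import *
grab('scene','s1.png'); t=grab('top','t1.png'); print(sensors.state()['force'])
a=cv2.imread('pics/s1.png')[150:350,130:430]
cv2.imwrite('pics/c1.png',cv2.resize(a,(750,500),interpolation=cv2.INTER_CUBIC))
E
```

```text
[ 1.3  0.3 -2.2]
```

View pics/c1.png

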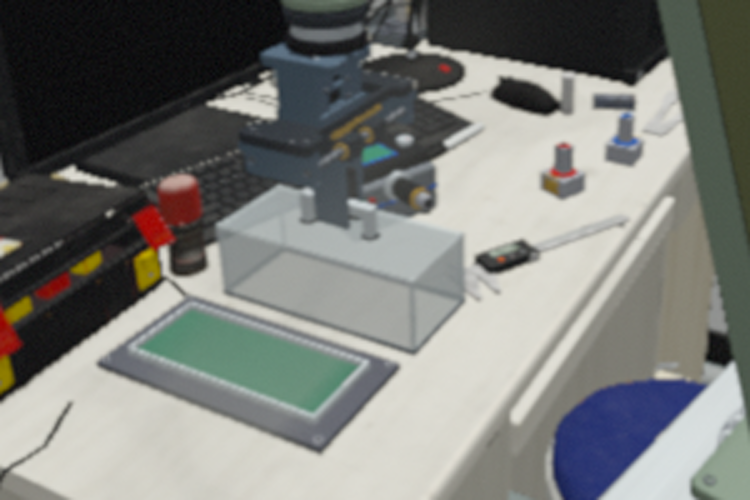

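The cover hangs just above the desk at about crop (340,290), clear of the plinth, tester and caliper. Red stands at (563,180) with its brass plate facing left, and blue is at (625,140). I'll lower the last bit and release.

Emit:
{"api": "step_arm", "payload": {"plan": [0, 0, 0.05, 0, 0, 0, 0, 0, 0.05, 0, 0, 0, 0, 0, 0.05, 0, 0, 0, 0, 0, 0, 0, 0, 0, 0, 0, 0, 0, 0, 0]}}

```text
time_s: 7.45
ee_pos: [490.2, 90.1, 103.4]
ee_rot: [180.0, -0.0, 13.0]
force: [-0.7, 0.3, -2.9]
gripper_width: 11.7
gripper_force: 45.0
```

Emit:
{"api": "step_arm", "payload": {"plan": [0, 0, 0.05, 0, 0, 0, 0, 0, 0.05, 0, 0, 0, 0, 0, 0.0, 0, 0, 0, 0, 0, 0, 0, 0, 0, 0, 0, 0, 0, 0, 0]}}

```text
time_s: 7.87
ee_pos: [490.0, 90.5, 103.1]
ee_rot: [-180.0, -0.0, 13.0]
force: [-4.6, 1.7, 5.4]
gripper_width: 11.8
gripper_force: 45.0
```

Emit:
{"api": "step_arm", "payload": {"plan": [0, 0, 0, 0, 0, 0, 0, 0, 0, 0, 0, 0, 0, 0, 0, 0, 0, 0, 0, 0, 0, 0, 0, 0, 0, 0, 0, 0, 0, 0], "hand": 6}}

```text
time_s: 8.28
ee_pos: [490.3, 90.0, 102.2]
ee_rot: [180.0, -0.0, 13.0]
force: [0.5, -0.3, 0.4]
gripper_width: 42.1
gripper_force: 0.0
```

Emit:
{"api": "step_arm", "payload": {"plan": [0, 0, -1, 0, 0, 0, 0, 0, -2, 0, 0, 0, 0, 0, -2.5, 0, 0, 0, 0, 0, -2.5, 0, 0, 0, 0, 0, -2, 0, 0, 0]}}

```text
time_s: 8.7
ee_pos: [490.7, 90.2, 204.9]
ee_rot: [180.0, -0.1, 13.1]
force: [-0.2, 0.5, 0.1]
gripper_width: 60.2
gripper_force: 0.0
```

```bash
python3 - <<'E'
from h import *
go((460,-244,200,-7.5),(460,-244,100,-7.5),(460,-244,44,-7.5,15))
s=grab('scene');t=grab('top')
for n,z in(('cover_handle',106),('plinth',0),('red_mid',31),('yellow_mid',31),('blue_mid',31),('probe_face',55)):
  S=viewer.pinpoint(n,s);Q=viewer.pinpoint(n,t)
  for nm,p,L in(('s',s,S),('t',t,Q)):print(n,nm,[(round(q['score'],2),onz(p,q['location'],z)) for q in L[:2]])
E
```

```text
from [490.7  90.2 204.9] 13.1 tilt [180.   -0.1] w 60.2 t 8.7
  turn 3 x 0.1196
  shift 9 x [0.1 3.7 0.1]
  shift 3 x [ 0.  -0.   3.3]
  shift 4 x [ 0.  -0.   1.4]
cover_handle s [(0.82, array([479.6, 104.6, 106. ]))]
cover_handle t [(0.86, array([482. ,  90.4, 106. ]))]
plinth s [(0.73, array([482.9, 212.7,   0. ]))]
plinth t [(0.51, array([ 604. , -452.1,    0. ]))]
red_mid s [(0.63, array([ 462.8, -250.2,   31. ]))]
red_mid t [(0.7, array([ 463. , -247.3,   31. ]))]
yellow_mid s [(0.55, array([ 564.6, -396.6,   31. ]))]
yellow_mid t []
blue_mid s [(0.5, array([ 454.8, -376.6,   31. ]))]
blue_mid t [(0.71, array([ 453.5, -367.7,   31. ]))]
probe_face s [(0.5, array([496.3, -40.9,  55. ]))]
probe_face t [(0.4, array([493.9, -37.9,  55. ]))]
```

Emit:
{"api": "step_arm", "payload": {"plan": [0, 0, 0, 0, 0, 0.12, 0, 0, 0, 0, 0, 0.12, 0, 0, 0, 0, 0, 0.12, 0.16, 3.73, 0.05, 0, 0, 0, 0.16, 3.73, 0.05, 0, 0, 0]}}

```text
time_s: 9.82
ee_pos: [483.6, 16.2, 201.2]
ee_rot: [-180.0, -0.0, -7.3]
force: [0.5, -0.6, -0.1]
gripper_width: 59.6
gripper_force: 0.0
```

Emit:
{"api": "step_arm", "payload": {"plan": [0.16, 3.73, 0.05, 0, 0, 0, 0.16, 3.73, 0.05, 0, 0, 0, 0.16, 3.73, 0.05, 0, 0, 0, 0.16, 3.73, 0.05, 0, 0, 0, 0.16, 3.73, 0.05, 0, 0, 0]}}

```text
time_s: 10.23
ee_pos: [466.4, -171.9, 198.9]
ee_rot: [180.0, -0.0, -7.6]
force: [0.0, 0.2, -0.6]
gripper_width: 60.1
gripper_force: 0.0
```

Emit:
{"api": "step_arm", "payload": {"plan": [0.16, 3.73, 0.05, 0, 0, 0, 0.16, 3.73, 0.05, 0, 0, 0, 0, 0, 3.3, 0, 0, 0, 0, 0, 3.3, 0, 0, 0, 0, 0, 3.3, 0, 0, 0]}}

```text
time_s: 10.65
ee_pos: [460.2, -245.7, 98.1]
ee_rot: [180.0, -0.1, -7.7]
force: [-0.4, -0.6, -1.1]
gripper_width: 59.6
gripper_force: 0.0
```

```bash
python3 - <<'E'
from h import *
go((461,-245,44,-7.5,15))
s=grab('scene','s2.png');t=grab('top','t2.png')
for n,z in(('red_mid',31),):
  for p in(s,t):print([(round(q['score'],2),onz(p,q['location'],z)) for q in viewer.pinpoint(n,p)[:2]])
im=np.hstack([cv2.resize(x,(400,400),interpolation=cv2.INTER_CUBIC) for x in (cv2.imread('pics/s2.png')[160:260,310:410],cv2.imread('pics/t2.png')[180:260,345:425])])
cv2.imwrite('pics/c2.png',im)
E
```

```text
from [ 460.2 -245.7   98.1] -7.7 tilt [180.   -0.1] w 59.6 t 10.7
  turn 1 x -0.0033
  shift 4 x [ 0.  -0.   1.4]
[(0.58, array([ 464., -242.,   31.]))]
[]
```

View pics/c2.png

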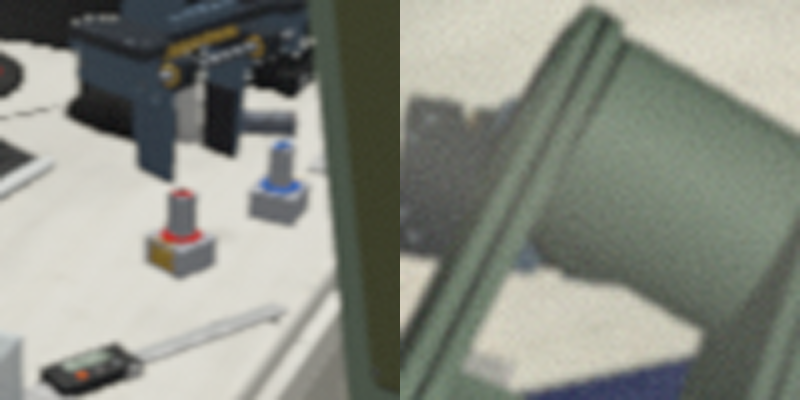

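The left crop shows the open fingers at about (155,150) and (225,130), above the red shank at (182,215). The brass plate faces left. I'll descend and grip.

Emit:
{"api": "step_arm", "payload": {"plan": [0, 0, 1.8, 0, 0, 0, 0, 0, 1.8, 0, 0, 0, 0, 0, 1.2, 0, 0, 0, 0, 0, 0.6, 0, 0, 0, 0, 0, 0, 0, 0, 0]}}

```text
time_s: 11.27
ee_pos: [461.0, -244.7, 45.7]
ee_rot: [180.0, -0.1, -7.5]
force: [0.1, -0.3, 0.7]
gripper_width: 59.7
gripper_force: 0.0
```

Emit:
{"api": "step_arm", "payload": {"plan": [0, 0, 0, 0, 0, 0, 0, 0, 0, 0, 0, 0, 0, 0, 0, 0, 0, 0, 0, 0, 0, 0, 0, 0, 0, 0, 0, 0, 0, 0], "hand": 1, "newtons": 30}}

```text
time_s: 11.68
ee_pos: [460.5, -244.7, 45.4]
ee_rot: [180.0, -0.1, -7.6]
force: [-0.5, -0.8, 0.4]
gripper_width: 29.4
gripper_force: 0.0
```

Emit:
{"api": "step_arm", "payload": {"plan": [0, 0, 0, 0, 0, 0, 0, 0, 0, 0, 0, 0, 0, 0, -1, 0, 0, 0, 0, 0, -3, 0, 0, 0, 0, 0, -3, 0, 0, 0], "newtons": 45}}

```text
time_s: 12.1
ee_pos: [458.9, -243.9, 114.7]
ee_rot: [-179.9, 0.2, -7.6]
force: [0.8, -0.1, -1.8]
gripper_width: 18.0
gripper_force: 45.0
```

```bash
python3 - <<'E'
from h import *
p=np.array([494.5,-40]);u=np.array([np.cos(np.radians(-9)),np.sin(np.radians(-9))])
a=p-u*60;b=p-u*21
st=sensors.state();print(st['ee_pos'],st['gripper_width'],st['force'])
go((a[0],a[1],140,-9),(a[0],a[1],88,-9),(b[0],b[1],88,-9,15))
s=grab('scene','s3.png')
cv2.imwrite('pics/c3.png',cv2.resize(s['img'][150:270,270:430,::-1],(800,600),interpolation=cv2.INTER_CUBIC))
E
```

```text
[ 458.9 -243.9  114.7] 18.04615572866508 [ 0.8 -0.1 -1.8]
from [ 458.9 -243.9  114.7] -7.6 tilt [-179.9    0.2] w 18.0 t 12.1
  turn 1 x 0.0249
  shift 6 x [-0.9 -3.5 -0.4]
  shift 2 x [-0.  -0.   2.6]
  shift 3 x [ 1.3 -0.  -0. ]
```

View pics/c3.png

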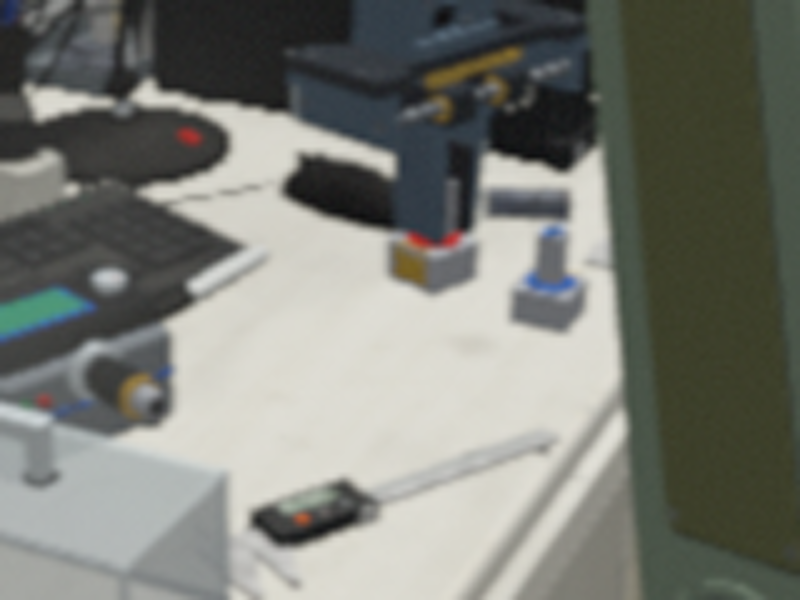

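Red is gripped at 18 mm with the brass plate visible at (408,268). Now to the probe.

Emit:
{"api": "step_arm", "payload": {"plan": [0, 0, 0, 0, 0, 0.025, -0.9, -3.5, -0.4, 0, 0, 0, -0.9, -3.5, -0.4, 0, 0, 0, -0.9, -3.5, -0.4, 0, 0, 0, -0.9, -3.5, -0.4, 0, 0, 0]}}

```text
time_s: 12.57
ee_pos: [445.8, -99.4, 131.2]
ee_rot: [180.0, 0.0, -9.1]
force: [0.4, 1.1, -1.5]
gripper_width: 17.5
gripper_force: 45.0
```

Emit:
{"api": "step_arm", "payload": {"plan": [-0.9, -3.5, -0.4, 0, 0, 0, -0.9, -3.5, -0.4, 0, 0, 0, 0, 0, 2.6, 0, 0, 0, 0, 0, 2.5, 0, 0, 0, 0, 0, 0, 0, 0, 0]}}

```text
time_s: 12.98
ee_pos: [436.3, -27.7, 85.0]
ee_rot: [180.0, 0.5, -8.9]
force: [-1.4, 0.3, -2.9]
gripper_width: 17.5
gripper_force: 45.0
```

```bash
cat >> h.py <<'E'
def two(names,save=None):
    s=grab('scene',save);t=grab('top',save and save.replace('s','t',1))
    for n,z in names:
        for nm,p in(('s',s),('t',t)): print(n,nm,[(round(q['score'],2),onz(p,q['location'],z)) for q in viewer.pinpoint(n,p)[:2]])
    return s,t
E
python3 - <<'E'
from h import *
s,t=two([('red_mid',75),('probe_face',55)],'s4.png')
go((494.5-.988*27,-40+.156*27,89,-9,15))
im=np.hstack([cv2.resize(x,(400,400),interpolation=cv2.INTER_CUBIC) for x in (s['img'][190:270,270:350,::-1],t['img'][160:240,270:350,::-1])])
cv2.imwrite('pics/c4.png',im)
E
```

```text
red_mid s [(0.49, array([430.6, -13.3,  75. ])), (0.35, array([459.2,   2.3,  75. ]))]
red_mid t []
probe_face s [(0.56, array([470.5, -14.1,  55. ])), (0.47, array([417.6, 252.4,  55. ]))]
probe_face t [(0.57, array([493.7, -42.5,  55. ])), (0.3, array([ 592.7, -432.4,   55. ]))]
from [440.8 -29.2  89.1] -9.1 tilt [-180.    -0.2] w 18.0 t 13.3
  shift 2 x [1.4 0.1 0. ]
```

View pics/c4.png

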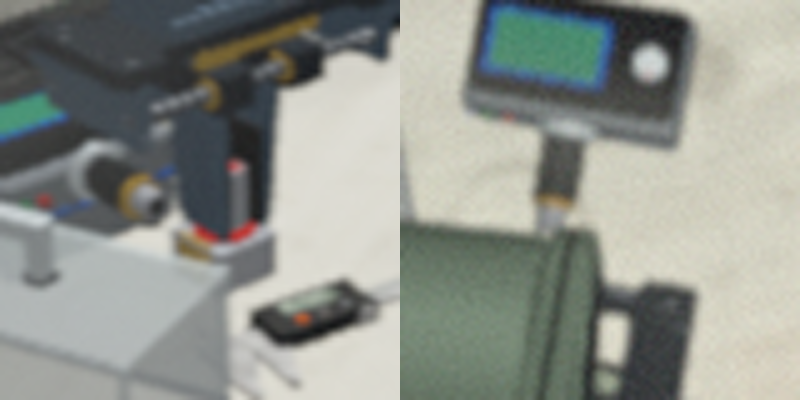

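```bash
python3 - <<'E'
from h import *
s=grab('scene');t=grab('top')
print(tri([(s,(300.4,231)),(t,(299.6,205.6))]))
A=pick(t,[(302.6,188),(301.1,200),(299.6,205.6)],55);print(A,np.degrees(np.arctan2(*(A[0]-A[2])[::-1])))
# blob: screen+box back edge direction at z81
T=pick(t,[(270+85/5,160+0),(270+290/5,160+15/5),(270+65/5,160+108/5),(270+282/5,160+147/5)],81);print(T)
print(np.degrees(np.arctan2(*(T[3]-T[2])[::-1]))+90)
print(sensors.state()['force'])
E
```

```text
[496.8 -37.9  54.6]
[[543.4 -46.5]
 [510.6 -43. ]
 [495.3 -39.2]] -8.592312950486646
[[ 615.8   -5.3]
 [ 608.7 -115.3]
 [ 557.4    4. ]
 [ 537.9 -112. ]]
-9.569599436587936
[-0.   0.1 -3.5]
```

Emit:
{"api": "step_arm", "payload": {"plan": [1.0, 0.15, 0, 0, 0, 0, 1.0, 0, 0, 0, 0, 0, 1.0, 0, 0, 0, 0, 0, 0, 0, 0, 0, 0, 0, 0, 0, 0, 0, 0, 0]}}

```text
time_s: 13.8
ee_pos: [469.9, -35.0, 87.7]
ee_rot: [180.0, 0.0, -9.0]
force: [-0.2, -0.6, -2.2]
gripper_width: 17.6
gripper_force: 45.0
```

Emit:
{"api": "step_arm", "payload": {"plan": [0.2, 0, 0, 0, 0, 0, 0, 0, 0, 0, 0, 0, 0.2, 0, 0, 0, 0, 0, 0, 0, 0, 0, 0, 0, 0, 0, 0, 0, 0, 0]}}

```text
time_s: 14.22
ee_pos: [473.0, -35.4, 87.9]
ee_rot: [180.0, -0.0, -9.0]
force: [-0.3, -0.4, -1.7]
gripper_width: 18.2
gripper_force: 45.0
```

```bash
python3 - <<'E'
from h import *
f=[]
for _ in range(4):
    t=grab('top'); f.append(np.array(sensors.state()['force']))
st=sensors.state();print(np.mean(f,0),st['ee_pos'])
u=np.array([.988,-.156]);print(u@(np.array(st['ee_pos'])[:2]-[495.5,-39.5]))
E
```

```text
[-0.  -0.1 -2.4] [472.9 -35.5  87.9]
-22.931307397080985
```

Emit:
{"api": "step_arm", "payload": {"plan": [0.2, 0, 0, 0, 0, 0, 0.2, 0, 0, 0, 0, 0, 0, 0, 0, 0, 0, 0, 0, 0, 0, 0, 0, 0, 0, 0, 0, 0, 0, 0]}}

```text
time_s: 14.83
ee_pos: [476.6, -36.1, 87.7]
ee_rot: [180.0, 0.1, -9.0]
force: [-1.8, 0.1, -1.0]
gripper_width: 17.7
gripper_force: 45.0
```

Emit:
{"api": "step_arm", "payload": {"plan": [0.2, 0, 0, 0, 0, 0, 0, 0, 0, 0, 0, 0, 0, 0, 0, 0, 0, 0, 0, 0, 0, 0, 0, 0, 0, 0, 0, 0, 0, 0]}}

```text
time_s: 15.25
ee_pos: [478.7, -36.4, 87.7]
ee_rot: [180.0, 0.0, -9.0]
force: [-3.0, 0.3, -3.2]
gripper_width: 17.9
gripper_force: 45.0
```

```bash
cat >> h.py <<'E'
def fz():
    f=[]
    for _ in range(5):
        t=grab('top'); f.append(np.array(sensors.state()['force']))
    st=sensors.state();u=np.array([.988,-.156]);v=np.array([.156,.988]);q=np.array(st['ee_pos'])[:2]-[495.5,-39.5]
    print('force',np.mean(f,0),'push',-np.mean(f,0)[:2]@u,st['ee_pos'],st['ee_rot'],'along %.1f lat %.1f'%(u@q,v@q)); return t
E
python3 - <<'E'
from h import *
fz()
E
```

```text
force [-2.1 -0.  -2.7] push 2.090295571547376 [478.8 -36.4  87.7] [180.   0.  -9.] along -17.0 lat 0.4
```

Push is 2.1 N, about 4 mm in. I'll hold, back off, and turn +90°.

Emit:
{"api": "step_arm", "payload": {"plan": [0, 0, 0, 0, 0, 0, 0, 0, 0, 0, 0, 0, 0, 0, 0, 0, 0, 0, 0, 0, 0, 0, 0, 0, 0, 0, 0, 0, 0, 0]}}

```text
time_s: 15.92
ee_pos: [478.8, -36.4, 87.7]
ee_rot: [180.0, 0.0, -9.0]
force: [-2.9, -0.9, -4.1]
gripper_width: 17.4
gripper_force: 45.0
```

Emit:
{"api": "step_arm", "payload": {"plan": [-0.5, 0, 0, 0, 0, 0, -1, 0, 0, 0, 0, 0, -1.5, 0, 0, 0, 0, 0, 0, 0, 0, 0, 0, -0.1208, 0, 0, 0, 0, 0, -0.1208]}}

```text
time_s: 16.33
ee_pos: [449.0, -31.6, 88.4]
ee_rot: [180.0, -0.1, 5.2]
force: [0.4, 0.2, -2.3]
gripper_width: 17.7
gripper_force: 45.0
```

Emit:
{"api": "step_arm", "payload": {"plan": [0, 0, 0, 0, 0, -0.1208, 0, 0, 0, 0, 0, -0.1208, 0, 0, 0, 0, 0, -0.1208, 0, 0, 0, 0, 0, -0.1208, 0, 0, 0, 0, 0, -0.1208]}}

```text
time_s: 16.75
ee_pos: [450.0, -31.7, 88.5]
ee_rot: [179.9, -0.1, 39.8]
force: [0.2, -0.2, -2.3]
gripper_width: 17.6
gripper_force: 45.0
```

Emit:
{"api": "step_arm", "payload": {"plan": [0, 0, 0, 0, 0, -0.1208, 0, 0, 0, 0, 0, -0.1208, 0, 0, 0, 0, 0, -0.1208, 0, 0, 0, 0, 0, -0.1208, 0, 0, 0, 0, 0, -0.1208]}}

```text
time_s: 17.17
ee_pos: [450.0, -31.7, 88.5]
ee_rot: [179.8, -0.0, 74.4]
force: [-1.1, 0.1, -3.3]
gripper_width: 17.9
gripper_force: 45.0
```

Emit:
{"api": "step_arm", "payload": {"plan": [0, 0, 0, 0, 0, -0.1208, 0, 0.8, 0, 0, 0, 0, 0, 0.8, 0, 0, 0, 0, 0, 0.6, 0, 0, 0, 0, 0, 0, 0, 0, 0, 0]}}

```text
time_s: 17.58
ee_pos: [473.7, -35.5, 88.3]
ee_rot: [179.8, -0.0, 80.9]
force: [0.4, -0.6, -2.3]
gripper_width: 18.0
gripper_force: 45.0
```

```bash
python3 -c "
from h import *
fz()"
```

```text
force [-0.1 -0.1 -2.2] push 0.1106683616401269 [470.7 -35.1  87.7] [-180.     0.    80.9] along -25.2 lat 0.4
```

Emit:
{"api": "step_arm", "payload": {"plan": [0, 0.3, 0, 0, 0, 0, 0, 0.3, 0, 0, 0, 0, 0, 0, 0, 0, 0, 0, 0, 0, 0, 0, 0, 0, 0, 0, 0, 0, 0, 0]}}

```text
time_s: 18.25
ee_pos: [476.7, -36.1, 87.7]
ee_rot: [-180.0, 0.0, 81.0]
force: [-0.9, 0.7, -2.2]
gripper_width: 17.8
gripper_force: 45.0
```

Emit:
{"api": "step_arm", "payload": {"plan": [0, 0.2, 0, 0, 0, 0, 0, 0, 0, 0, 0, 0, 0, 0, 0, 0, 0, 0, 0, 0, 0, 0, 0, 0, 0, 0, 0, 0, 0, 0]}}

```text
time_s: 18.67
ee_pos: [478.7, -36.4, 87.7]
ee_rot: [-180.0, 0.0, 81.0]
force: [-2.1, 0.3, -2.6]
gripper_width: 17.9
gripper_force: 45.0
```

```bash
python3 -c "
from h import *
fz()"
```

```text
force [-1.9 -0.  -2.9] push 1.8864631207576497 [478.8 -36.4  87.7] [-180.    0.   81.] along -17.0 lat 0.4
```

Emit:
{"api": "step_arm", "payload": {"plan": [0, 0.05, 0, 0, 0, 0, 0, 0, 0, 0, 0, 0, 0, 0, 0, 0, 0, 0, 0, 0, 0, 0, 0, 0, 0, 0, 0, 0, 0, 0]}}

```text
time_s: 19.33
ee_pos: [479.3, -36.5, 87.7]
ee_rot: [-180.0, 0.0, 81.0]
force: [-1.3, 1.3, -3.8]
gripper_width: 17.6
gripper_force: 45.0
```

Emit:
{"api": "step_arm", "payload": {"plan": [0, -0.5, 0, 0, 0, 0, 0, -1, 0, 0, 0, 0, 0, -1.55, 0, 0, 0, 0, 0, 0, 0, 0, 0, -0.1208, 0, 0, 0, 0, 0, -0.1208]}}

```text
time_s: 19.75
ee_pos: [448.6, -31.5, 88.3]
ee_rot: [179.9, 0.0, 95.2]
force: [-0.1, 0.0, -2.4]
gripper_width: 17.8
gripper_force: 45.0
```

Emit:
{"api": "step_arm", "payload": {"plan": [0, 0, 0, 0, 0, -0.1208, 0, 0, 0, 0, 0, -0.1208, 0, 0, 0, 0, 0, -0.1208, 0, 0, 0, 0, 0, -0.1208, 0, 0, 0, 0, 0, -0.1208]}}

```text
time_s: 20.17
ee_pos: [449.6, -31.7, 88.4]
ee_rot: [179.9, 0.1, 129.8]
force: [1.0, 0.9, -2.1]
gripper_width: 18.1
gripper_force: 45.0
```

Emit:
{"api": "step_arm", "payload": {"plan": [0, 0, 0, 0, 0, -0.1208, 0, 0, 0, 0, 0, -0.1208, 0, 0, 0, 0, 0, -0.1208, 0, 0, 0, 0, 0, -0.1208, 0, 0, 0, 0, 0, -0.1208]}}

```text
time_s: 20.58
ee_pos: [449.6, -31.7, 88.4]
ee_rot: [180.0, 0.1, 164.4]
force: [0.6, -0.3, -3.2]
gripper_width: 17.5
gripper_force: 45.0
```

Emit:
{"api": "step_arm", "payload": {"plan": [0, 0, 0, 0, 0, -0.1208, -0.9, 0, 0, 0, 0, 0, -0.9, 0, 0, 0, 0, 0, -0.4, 0, 0, 0, 0, 0, 0, 0, 0, 0, 0, 0]}}

```text
time_s: 21.0
ee_pos: [473.1, -35.4, 88.1]
ee_rot: [180.0, 0.1, 170.8]
force: [-0.3, 0.5, -2.7]
gripper_width: 17.4
gripper_force: 45.0
```

Emit:
{"api": "step_arm", "payload": {"plan": [0, 0, 0, 0, 0, 0, -0.3, 0, 0, 0, 0, 0, -0.3, 0, 0, 0, 0, 0, 0, 0, 0, 0, 0, 0, 0, 0, 0, 0, 0, 0]}}

```text
time_s: 21.42
ee_pos: [476.9, -36.1, 87.8]
ee_rot: [-180.0, -0.0, 170.9]
force: [-0.5, 0.0, -1.4]
gripper_width: 17.7
gripper_force: 45.0
```

```bash
python3 -c "
from h import *
fz()"
```

```text
force [-0.1  0.1 -2.7] push 0.09103923500027898 [477.  -36.1  87.9] [-180.     0.   170.9] along -18.8 lat 0.5
```

Emit:
{"api": "step_arm", "payload": {"plan": [-0.2, 0, 0, 0, 0, 0, 0, 0, 0, 0, 0, 0, -0.2, 0, 0, 0, 0, 0, 0, 0, 0, 0, 0, 0, 0, 0, 0, 0, 0, 0]}}

```text
time_s: 22.08
ee_pos: [480.6, -36.7, 87.7]
ee_rot: [-180.0, -0.1, 170.9]
force: [-1.4, 0.3, -1.9]
gripper_width: 17.6
gripper_force: 45.0
```

```bash
python3 -c "
from h import *
fz()"
```

```text
force [-1.9  0.6 -2. ] push 1.9791941509732998 [480.7 -36.7  87.7] [-180.    -0.   170.9] along -15.1 lat 0.4
```

Emit:
{"api": "step_arm", "payload": {"plan": [-0.05, 0, 0, 0, 0, 0, 0, 0, 0, 0, 0, 0, 0, 0, 0, 0, 0, 0, 0, 0, 0, 0, 0, 0, 0, 0, 0, 0, 0, 0]}}

```text
time_s: 22.75
ee_pos: [481.3, -36.8, 87.7]
ee_rot: [-180.0, -0.0, 171.0]
force: [-2.6, -0.5, -2.8]
gripper_width: 17.6
gripper_force: 45.0
```

Emit:
{"api": "step_arm", "payload": {"plan": [0.5, 0, 0, 0, 0, 0, 1, 0, 0, 0, 0, 0, 2, 0, 0, 0, 0, 0, 0, 0, -2, 0, 0, 0, 0, 0, -3, 0, 0, 0]}}

```text
time_s: 23.17
ee_pos: [443.3, -30.9, 136.2]
ee_rot: [-180.0, -0.4, 171.0]
force: [0.9, 0.4, -2.1]
gripper_width: 17.9
gripper_force: 45.0
```

Emit:
{"api": "step_arm", "payload": {"plan": [0, 0, -3, 0, 0, 0, 0, 0, -3, 0, 0, -0.096, 0, 0, 0, 0, 0, -0.096, 0, 0, 0, 0, 0, -0.096, 0, 0, 0, 0, 0, -0.096]}}

```text
time_s: 23.58
ee_pos: [447.0, -31.3, 198.9]
ee_rot: [-179.9, 0.2, -166.8]
force: [-0.5, 0.1, -2.6]
gripper_width: 17.9
gripper_force: 45.0
```

```bash
python3 - <<'E'
from h import *
go((431.5,209.6,200,193),(431.5,209.6,75,193,30),(431.5,209.6,56,193,8))
t=grab('top','t5.png');a=cv2.imread('pics/t5.png')[150:270,165:265]
cv2.imwrite('pics/c5.png',cv2.resize(a,(500,600),interpolation=cv2.INTER_CUBIC))
E
```

```text
from [447.  -31.3 198.9] -166.8 tilt [-179.9    0.2] w 17.9 t 23.6
  turn 52 x -0.1208
  shift 7 x [-0.6  3.4 -0. ]
  shift 5 x [-0.  -0.   2.5]
  shift 3 x [-0.  -0.   0.6]
```

View pics/c5.png

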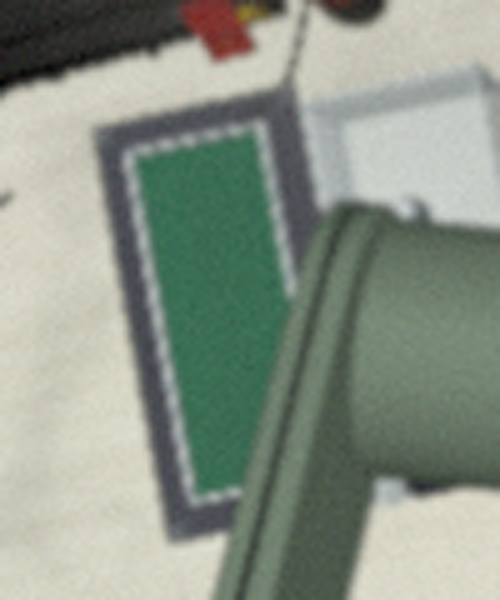

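The empty tray is clear in this view, with plate corners at crop (97,130), (290,85) and (168,540). I'll refine the plinth pose from those.

```bash
python3 - <<'E'
from h import *
t=grab('top')
f=lambda x,y:(165+x/5,150+y/5)
P=pick(t,[f(97,128),f(290,85),f(168,541)],8);print(P,P[1:].mean(0))
d=P[0]-P[2];print(np.degrees(np.arctan2(d[1],d[0])),np.linalg.norm(d));d=P[0]-P[1];print(np.degrees(np.arctan2(d[1],d[0]))-90,np.linalg.norm(d))
P=pick(t,[f(125,152),f(265,122),f(192,505)],16);print(P,P[1:].mean(0))
E
```

```text
[[580.5 302.7]
 [606.6 189.4]
 [343.7 251.2]] [475.2 220.3]
12.26965553583236 242.34119662035718
12.937802034009138 116.28703422067503
[[565.7 282.3]
 [583.8 200.8]
 [365.  235.2]] [474.4 218. ]
```

Emit:
{"api": "step_arm", "payload": {"plan": [-0.6, 3.4, 0, 0, 0, 0, -0.6, 3.4, 0, 0, 0, 0, -0.6, 3.4, 0, 0, 0, 0, -0.6, 3.4, 0, 0, 0, 0, -0.6, 3.4, 0, 0, 0, 0]}}

```text
time_s: 24.1
ee_pos: [437.6, 142.6, 197.9]
ee_rot: [-180.0, 0.1, -167.2]
force: [1.0, -0.1, -2.4]
gripper_width: 17.6
gripper_force: 45.0
```

Emit:
{"api": "step_arm", "payload": {"plan": [-0.6, 3.4, 0, 0, 0, 0, -0.6, 3.4, 0, 0, 0, 0, 0, 0, 2.5, 0, 0, 0, 0, 0, 2.5, 0, 0, 0, 0, 0, 2.5, 0, 0, 0]}}

```text
time_s: 24.52
ee_pos: [434.4, 211.1, 122.3]
ee_rot: [180.0, 0.1, -167.1]
force: [-0.1, -0.0, -2.6]
gripper_width: 17.9
gripper_force: 45.0
```

Emit:
{"api": "step_arm", "payload": {"plan": [0.3, 0, 2.2, 0, 0, 0, 0, 0, 2.2, 0, 0, 0, 0, 0, 1.4, 0, 0, 0, 0, 0, 0.5, 0, 0, 0, 0, 0, 0, 0, 0, 0]}}

```text
time_s: 24.93
ee_pos: [430.8, 209.1, 58.9]
ee_rot: [-180.0, -0.1, -167.1]
force: [0.3, 0.3, -1.7]
gripper_width: 17.7
gripper_force: 45.0
```

Emit:
{"api": "step_arm", "payload": {"plan": [0, 0, 0.1, 0, 0, 0, 0, 0, 0.1, 0, 0, 0, 0, 0, 0, 0, 0, 0, 0, 0, 0, 0, 0, 0, 0, 0, 0, 0, 0, 0]}}

```text
time_s: 25.35
ee_pos: [431.9, 209.5, 58.4]
ee_rot: [180.0, 0.1, -167.1]
force: [-0.2, -0.4, -1.1]
gripper_width: 17.7
gripper_force: 45.0
```

Emit:
{"api": "step_arm", "payload": {"plan": [0, 0, 0.1, 0, 0, 0, 0, 0, 0.1, 0, 0, 0, 0, 0, 0, 0, 0, 0, 0, 0, 0, 0, 0, 0, 0, 0, 0, 0, 0, 0]}}

```text
time_s: 25.77
ee_pos: [431.5, 209.3, 55.8]
ee_rot: [-180.0, -0.0, -167.1]
force: [0.5, -0.9, -1.7]
gripper_width: 17.6
gripper_force: 45.0
```

Emit:
{"api": "step_arm", "payload": {"plan": [0, 0, 0.1, 0, 0, 0, 0, 0, 0.05, 0, 0, 0, 0, 0, 0, 0, 0, 0, 0, 0, 0, 0, 0, 0, 0, 0, 0, 0, 0, 0]}}

```text
time_s: 26.18
ee_pos: [431.7, 209.4, 55.0]
ee_rot: [180.0, 0.0, -167.1]
force: [-2.0, -1.6, 5.3]
gripper_width: 17.9
gripper_force: 45.0
```

Emit:
{"api": "step_arm", "payload": {"plan": [0, 0, 0, 0, 0, 0, 0, 0, 0, 0, 0, 0, 0, 0, 0, 0, 0, 0, 0, 0, 0, 0, 0, 0, 0, 0, 0, 0, 0, 0], "hand": 4.5}}

```text
time_s: 26.6
ee_pos: [431.6, 209.4, 54.2]
ee_rot: [-180.0, -0.0, -167.1]
force: [0.2, -0.2, 1.2]
gripper_width: 44.5
gripper_force: 0.0
```

Emit:
{"api": "step_arm", "payload": {"plan": [0, 0, -1, 0, 0, 0, 0, 0, -3, 0, 0, 0, 0, 0, -3.5, 0, 0, 0, 0, 0, -3.5, 0, 0, 0, 0, 0, -3, 0, 0, 0]}}

```text
time_s: 27.02
ee_pos: [431.7, 209.4, 196.4]
ee_rot: [180.0, 0.1, -167.0]
force: [0.1, 0.0, -0.3]
gripper_width: 44.9
gripper_force: 0.0
```

```bash
python3 - <<'E'
from h import *
s,t=two([('red_mid',41),('blue_mid',31),('yellow_mid',31)],'s6.png')
go((453,-368,200,-171.4),(453,-368,100,-171.4))
im=np.hstack([cv2.resize(x,(400,400),interpolation=cv2.INTER_CUBIC) for x in (s['img'][170:350,140:320,::-1],t['img'][190:250,390:450,::-1])])
cv2.imwrite('pics/c6.png',im)
E
```

```text
red_mid s [(0.75, array([436.7, 207.5,  41. ]))]
red_mid t [(0.61, array([428.8, 201.1,  41. ])), (0.25, array([ 594.5, -438.7,   41. ]))]
blue_mid s [(0.63, array([ 444.4, -364.7,   31. ])), (0.51, array([447. , 236.9,  31. ]))]
blue_mid t [(0.73, array([ 452.9, -370.2,   31. ]))]
yellow_mid s []
yellow_mid t []
from [430.6 208.9 192.7] -167.0 tilt [-179.9   -0.2] w 45.3 t 27.4
  turn 1 x 0.0759
  shift 15 x [ 0.4 -3.8 -0. ]
  shift 3 x [ 0.  -0.   3.3]
```

View pics/c6.png

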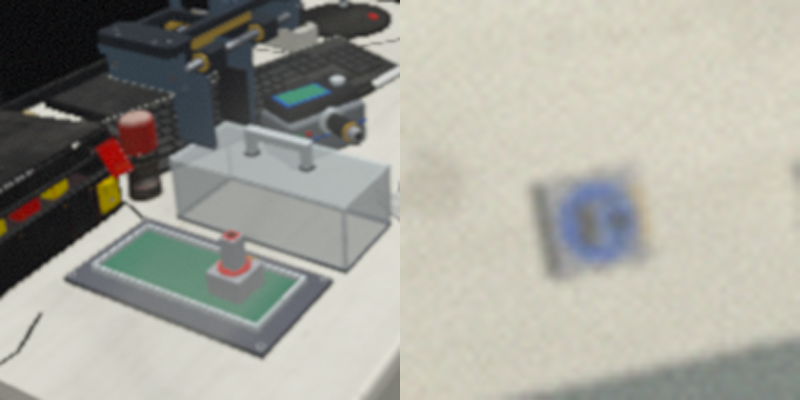

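Red stands upright in the tray. Blue is still at its place, with its brass plate on the image right at crop (645,210).

```bash
python3 - <<'E'
from h import *
t=grab('top');f=lambda x,y:(390+(x-400)*.15,190+y*.15)
b=pick(t,[f(545,185),f(640,172),f(650,262),f(558,272)],26);print(b,b.mean(0))
for i,j in((0,1),(3,2)):d=b[i]-b[j];print(np.degrees(np.arctan2(d[1],d[0])))
for i,j in((0,3),(1,2)):d=b[i]-b[j];print(np.degrees(np.arctan2(d[1],d[0]))+90)
E
```

```text
[[ 467.  -348.7]
 [ 472.9 -388.3]
 [ 435.6 -392.3]
 [ 431.  -354. ]] [ 451.6 -370.8]
98.4143455475128
96.80455093879404
98.40139701857314
96.0780140327372
```

Emit:
{"api": "step_arm", "payload": {"plan": [0, 0, 0, 0, 0, 0.076, 0.35, -3.8, 0, 0, 0, 0, 0.35, -3.8, 0, 0, 0, 0, 0.35, -3.8, 0, 0, 0, 0, 0.35, -3.8, 0, 0, 0, 0]}}

```text
time_s: 27.88
ee_pos: [439.8, 55.6, 193.4]
ee_rot: [-180.0, -0.1, -171.3]
force: [0.3, -1.5, 0.9]
gripper_width: 45.2
gripper_force: 0.0
```

Emit:
{"api": "step_arm", "payload": {"plan": [0.35, -3.8, 0, 0, 0, 0, 0.35, -3.8, 0, 0, 0, 0, 0.35, -3.8, 0, 0, 0, 0, 0.35, -3.8, 0, 0, 0, 0, 0.35, -3.8, 0, 0, 0, 0]}}

```text
time_s: 28.3
ee_pos: [450.8, -135.3, 193.5]
ee_rot: [180.0, -0.1, -171.4]
force: [1.0, 0.6, -0.2]
gripper_width: 44.9
gripper_force: 0.0
```

Emit:
{"api": "step_arm", "payload": {"plan": [0.35, -3.8, 0, 0, 0, 0, 0.35, -3.8, 0, 0, 0, 0, 0.35, -3.8, 0, 0, 0, 0, 0.35, -3.8, 0, 0, 0, 0, 0.35, -3.8, 0, 0, 0, 0]}}

```text
time_s: 28.72
ee_pos: [462.0, -325.7, 193.2]
ee_rot: [179.9, -0.1, -171.4]
force: [1.2, -0.1, 0.5]
gripper_width: 45.1
gripper_force: 0.0
```

```bash
python3 - <<'E'
from h import *
go((452,-370,193,-172.5),(452,-370,46,-172.5,30))
s,t=two([('blue_mid',31)])
E
```

```text
from [ 462.  -325.7  193.2] -171.4 tilt [179.9  -0.1] w 45.1 t 28.7
  turn 1 x 0.0187
  shift 2 x [ 0.8 -2.1  0. ]
  shift 5 x [ 0.  -0.   2.9]
blue_mid s [(0.64, array([ 457.2, -345. ,   31. ]))]
blue_mid t []
```

Emit:
{"api": "step_arm", "payload": {"plan": [0.8, -2.1, 0, 0, 0, 0.019, 0.8, -2.1, 0, 0, 0, 0, 0, 0, 3, 0, 0, 0, 0, 0, 3, 0, 0, 0, 0, 0, 3, 0, 0, 0], "hand": 6.5}}

```text
time_s: 29.33
ee_pos: [452.7, -366.4, 103.5]
ee_rot: [180.0, 0.0, -172.4]
force: [0.3, -0.4, -0.5]
gripper_width: 65.1
gripper_force: 0.0
```

```bash
python3 - <<'E'
from h import *
print(sensors.state()['ee_pos'])
s,t=two([('blue_mid',31)])
print(proj(s,(452,-370,62)))
cv2.imwrite('pics/c7.png',cv2.resize(s['img'][160:240,330:430,::-1],(500,400),interpolation=cv2.INTER_CUBIC))
E
```

```text
[ 452.7 -366.4  103.5]
blue_mid s [(0.58, array([ 461.2, -373.4,   31. ]))]
blue_mid t [(0.47, array([ 448.2, -363.5,   31. ])), (0.22, array([ 597.4, -443.3,   31. ]))]
[381.4 195.8]
```

View pics/c7.png

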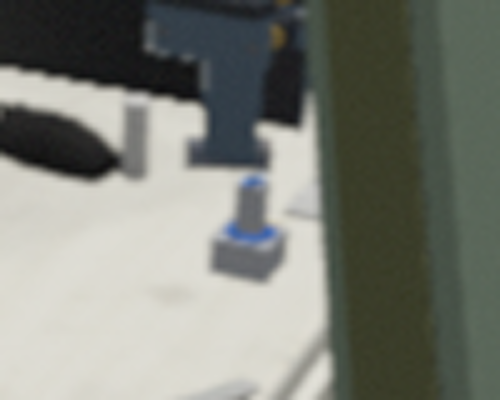

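The shank top is at crop (253,180), which is pixel (380.6,196). That matches the predicted (381.4,195.8), so I'll descend and grip.

Emit:
{"api": "step_arm", "payload": {"plan": [0, 0, 1.8, 0, 0, 0, 0, 0, 1.8, 0, 0, 0, 0, 0, 1.3, 0, 0, 0, 0, 0, 0.6, 0, 0, 0, 0, 0, 0, 0, 0, 0]}}

```text
time_s: 29.95
ee_pos: [453.2, -367.6, 50.0]
ee_rot: [-180.0, 0.0, -172.5]
force: [-0.0, 0.8, 0.8]
gripper_width: 64.9
gripper_force: 0.0
```

Emit:
{"api": "step_arm", "payload": {"plan": [0, 0, 0, 0, 0, 0, 0, 0, 0, 0, 0, 0, 0, 0, 0, 0, 0, 0, 0, 0, 0, 0, 0, 0, 0, 0, 0, 0, 0, 0], "hand": 1, "newtons": 30}}

```text
time_s: 30.37
ee_pos: [452.9, -368.1, 50.0]
ee_rot: [-179.9, 0.0, -172.5]
force: [-0.1, 0.4, 0.0]
gripper_width: 34.4
gripper_force: 0.0
```

Emit:
{"api": "step_arm", "payload": {"plan": [0, 0, 0, 0, 0, 0, 0, 0, 0, 0, 0, 0, 0, 0, 0, 0, 0, 0, 0, 0, 0, 0, 0, 0, 0, 0, 0, 0, 0, 0], "newtons": 45}}

```text
time_s: 30.78
ee_pos: [452.8, -368.1, 49.5]
ee_rot: [-180.0, 0.0, -172.5]
force: [1.1, -0.4, 0.5]
gripper_width: 17.8
gripper_force: 45.0
```

Emit:
{"api": "step_arm", "payload": {"plan": [0, 0, -1, 0, 0, 0, 0, 0, -3, 0, 0, 0, 0, 0, -3, 0, 0, 0.1183, 0, 0, -1, 0, 0, 0.1183, 0, 0, 0, 0, 0, 0.1183]}}

```text
time_s: 31.2
ee_pos: [454.1, -369.0, 133.4]
ee_rot: [-179.8, 0.3, 166.8]
force: [0.7, -0.7, -1.7]
gripper_width: 17.9
gripper_force: 45.0
```

Emit:
{"api": "step_arm", "payload": {"plan": [0, 0, 0, 0, 0, 0.1183, 0, 0, 0, 0, 0, 0.1183, 0, 0, 0, 0, 0, 0.1183, 0, 0, 0, 0, 0, 0.1183, 0, 0, 0, 0, 0, 0.1183]}}

```text
time_s: 31.62
ee_pos: [452.3, -367.4, 129.6]
ee_rot: [180.0, -0.1, 132.9]
force: [0.2, -0.2, -1.6]
gripper_width: 17.8
gripper_force: 45.0
```

Emit:
{"api": "step_arm", "payload": {"plan": [0, 0, 0, 0, 0, 0.1183, 0, 0, 0, 0, 0, 0.1183, 0, 0, 0, 0, 0, 0.1183, 0, 0, 0, 0, 0, 0.1183, 0, 0, 0, 0, 0, 0.1183]}}

```text
time_s: 32.03
ee_pos: [452.3, -367.4, 129.6]
ee_rot: [-180.0, -0.0, 99.1]
force: [0.1, -0.6, -1.5]
gripper_width: 17.3
gripper_force: 45.0
```

Emit:
{"api": "step_arm", "payload": {"plan": [0, 0, 0, 0, 0, 0.1183, 0, 0, 0, 0, 0, 0.1183, 0, 0, 0, 0, 0, 0.1183, 0, 0, 0, 0, 0, 0.1183, 0, 0, 0, 0, 0, 0.1183]}}

```text
time_s: 32.45
ee_pos: [452.3, -367.4, 129.6]
ee_rot: [-179.9, -0.0, 65.2]
force: [-0.4, 0.7, -1.8]
gripper_width: 17.8
gripper_force: 45.0
```

Emit:
{"api": "step_arm", "payload": {"plan": [0, 0, 0, 0, 0, 0.1183, 0, 0, 0, 0, 0, 0.1183, 0, 0, 0, 0, 0, 0.1183, 0, 0, 0, 0, 0, 0.1183, 0, 0, 0, 0, 0, 0.1183]}}

```text
time_s: 32.87
ee_pos: [452.3, -367.4, 129.6]
ee_rot: [-179.9, 0.0, 31.3]
force: [0.3, -1.2, -1.2]
gripper_width: 17.8
gripper_force: 45.0
```

Emit:
{"api": "step_arm", "payload": {"plan": [0, 0, 0, 0, 0, 0.1183, 0, 0, 0, 0, 0, 0.1183, 0, 0, 0, 0, 0, 0.1183, 0, 0, 0, 0, 0, 0.1183, 0, 0, 0, 0, 0, 0.1183]}}

```text
time_s: 33.28
ee_pos: [452.3, -367.4, 129.6]
ee_rot: [-180.0, 0.0, -2.6]
force: [0.1, 0.1, -0.1]
gripper_width: 18.0
gripper_force: 45.0
```

Emit:
{"api": "step_arm", "payload": {"plan": [0, 0, 0, 0, 0, 0.1183, 0, 0, 0, 0, 0, 0, 0, 0, 0, 0, 0, 0]}}

```text
time_s: 33.53
ee_pos: [452.5, -367.5, 129.5]
ee_rot: [-180.0, 0.0, -8.9]
force: [-0.5, -0.8, -1.9]
gripper_width: 17.9
gripper_force: 45.0
```

```bash
python3 - <<'E'
from h import *
u=np.array([.988,-.156]);a=np.array([495.5,-39.5])-u*47
go((a[0]-10,a[1],130,-9),(a[0],a[1],93,-9))
E
```

```text
from [ 452.5 -367.5  129.5] -8.9 tilt [-180.    0.] w 17.9 t 33.5
  shift 9 x [-0.7 -3.7 -0. ]
  shift 1 x [ 1.  -0.2  3.7]
```

Emit:
{"api": "step_arm", "payload": {"plan": [-0.73, -3.66, 0, 0, 0, 0, -0.73, -3.66, 0, 0, 0, 0, -0.73, -3.66, 0, 0, 0, 0, -0.73, -3.66, 0, 0, 0, 0, -0.73, -3.66, 0, 0, 0, 0]}}

```text
time_s: 33.95
ee_pos: [444.9, -179.7, 129.5]
ee_rot: [-180.0, 0.0, -8.9]
force: [0.5, 0.4, -0.8]
gripper_width: 17.7
gripper_force: 45.0
```

Emit:
{"api": "step_arm", "payload": {"plan": [-0.73, -3.66, 0, 0, 0, 0, -0.73, -3.66, 0, 0, 0, 0, -0.73, -3.66, 0, 0, 0, 0, -0.73, -3.66, 0, 0, 0, 0, 0, 0, 0, 0, 0, 0]}}

```text
time_s: 34.37
ee_pos: [438.4, -26.9, 129.5]
ee_rot: [-179.9, 0.1, -8.6]
force: [-0.5, -1.2, -2.0]
gripper_width: 17.8
gripper_force: 45.0
```

Emit:
{"api": "step_arm", "payload": {"plan": [0, 0, 0, 0, 0, 0, 0.4, -0.08, 1.8, 0, 0, 0, 0.5, -0.08, 1.8, 0, 0, 0, 0, 0, 0, 0, 0, 0, 0, 0, 0, 0, 0, 0]}}

```text
time_s: 34.78
ee_pos: [448.3, -33.0, 92.9]
ee_rot: [180.0, 0.1, -9.1]
force: [-0.1, -0.5, -1.5]
gripper_width: 18.0
gripper_force: 45.0
```

```bash
python3 - <<'E'
from h import *
fz();s=grab('scene')
cv2.imwrite('pics/c8.png',cv2.resize(s['img'][190:270,270:350,::-1],(400,400),interpolation=cv2.INTER_CUBIC))
E
```

```text
force [-0.2  0.7 -1.7] push 0.33383458556645446 [449.2 -32.5  94.2] [180.   -0.1  -9.1] along -46.8 lat -0.3
```

View pics/c8.png

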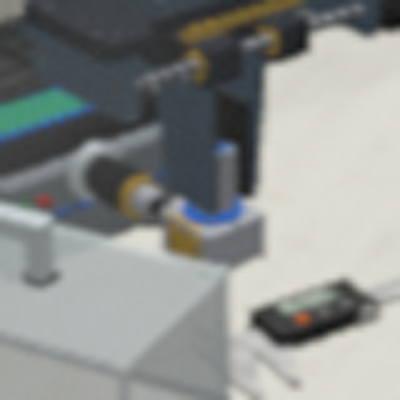

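Blue is held with its brass plate facing the camera at crop (185,240), the same orientation red had for its left flat. Pressing.

Emit:
{"api": "step_arm", "payload": {"plan": [0.8, 0, 0.1, 0, 0, 0, 0.8, 0, 0, 0, 0, 0, 0.6, 0, 0, 0, 0, 0, 0, 0, 0, 0, 0, 0, 0, 0, 0, 0, 0, 0]}}

```text
time_s: 35.5
ee_pos: [471.0, -35.5, 92.2]
ee_rot: [180.0, 0.0, -9.1]
force: [0.4, -0.0, -2.5]
gripper_width: 17.6
gripper_force: 45.0
```

Emit:
{"api": "step_arm", "payload": {"plan": [0.2, 0, 0, 0, 0, 0, 0.2, 0, 0, 0, 0, 0, 0, 0, 0, 0, 0, 0, 0, 0, 0, 0, 0, 0, 0, 0, 0, 0, 0, 0]}}

```text
time_s: 35.92
ee_pos: [474.3, -36.1, 92.3]
ee_rot: [180.0, 0.0, -9.1]
force: [-0.3, 0.4, -1.8]
gripper_width: 17.6
gripper_force: 45.0
```

Emit:
{"api": "step_arm", "payload": {"plan": [0.2, 0, 0, 0, 0, 0, 0, 0, 0, 0, 0, 0, 0, 0, 0, 0, 0, 0, 0, 0, 0, 0, 0, 0, 0, 0, 0, 0, 0, 0]}}

```text
time_s: 36.33
ee_pos: [476.2, -36.4, 92.3]
ee_rot: [180.0, 0.0, -9.1]
force: [-0.6, 1.3, -0.9]
gripper_width: 17.6
gripper_force: 45.0
```

```bash
python3 -c "
from h import *
fz()"
```

```text
force [-0.5 -0.  -1.9] push 0.4528569586364324 [476.3 -36.4  92.3] [180.    0.   -9.1] along -19.5 lat 0.1
```

Emit:
{"api": "step_arm", "payload": {"plan": [0.2, 0, 0, 0, 0, 0, 0, 0, 0, 0, 0, 0, 0.2, 0, 0, 0, 0, 0, 0, 0, 0, 0, 0, 0, 0, 0, 0, 0, 0, 0]}}

```text
time_s: 37.0
ee_pos: [480.1, -37.0, 92.2]
ee_rot: [180.0, 0.0, -9.1]
force: [-2.1, 1.0, -0.5]
gripper_width: 17.8
gripper_force: 45.0
```

```bash
python3 -c "
from h import *
fz()"
```

```text
force [-2.2  0.1 -1.3] push 2.173607104681035 [480.1 -37.   92.2] [180.    0.   -9.1] along -15.6 lat 0.0
```

Emit:
{"api": "step_arm", "payload": {"plan": [0, 0, 0, 0, 0, 0, 0, 0, 0, 0, 0, 0, 0, 0, 0, 0, 0, 0, 0, 0, 0, 0, 0, 0, 0, 0, 0, 0, 0, 0]}}

```text
time_s: 37.67
ee_pos: [480.3, -37.1, 92.3]
ee_rot: [180.0, 0.0, -9.1]
force: [-2.1, 0.7, -2.6]
gripper_width: 17.8
gripper_force: 45.0
```

Emit:
{"api": "step_arm", "payload": {"plan": [-0.5, 0, 0, 0, 0, 0, -1, 0, 0, 0, 0, 0, -1.6, 0, 0, 0, 0, 0, 0, 0, 0, 0, 0, -0.1208, 0, 0, 0, 0, 0, -0.1208]}}

```text
time_s: 38.08
ee_pos: [449.1, -32.0, 92.7]
ee_rot: [180.0, -0.1, 5.1]
force: [1.0, -0.6, -1.5]
gripper_width: 17.6
gripper_force: 45.0
```

Emit:
{"api": "step_arm", "payload": {"plan": [0, 0, 0, 0, 0, -0.1208, 0, 0, 0, 0, 0, -0.1208, 0, 0, 0, 0, 0, -0.1208, 0, 0, 0, 0, 0, -0.1208, 0, 0, 0, 0, 0, -0.1208]}}

```text
time_s: 38.5
ee_pos: [450.1, -32.1, 92.8]
ee_rot: [179.9, -0.1, 39.7]
force: [-0.4, 0.7, -1.9]
gripper_width: 17.5
gripper_force: 45.0
```

Emit:
{"api": "step_arm", "payload": {"plan": [0, 0, 0, 0, 0, -0.1208, 0, 0, 0, 0, 0, -0.1208, 0, 0, 0, 0, 0, -0.1208, 0, 0, 0, 0, 0, -0.1208, 0, 0, 0, 0, 0, -0.1208]}}

```text
time_s: 38.92
ee_pos: [450.1, -32.1, 92.8]
ee_rot: [179.8, -0.0, 74.3]
force: [-0.6, -0.3, -0.9]
gripper_width: 17.8
gripper_force: 45.0
```

Emit:
{"api": "step_arm", "payload": {"plan": [0, 0, 0, 0, 0, -0.1208, 0, 0.8, 0, 0, 0, 0, 0, 0.8, 0, 0, 0, 0, 0, 0.6, 0, 0, 0, 0, 0, 0, 0, 0, 0, 0]}}

```text
time_s: 39.33
ee_pos: [473.9, -36.0, 92.7]
ee_rot: [179.8, -0.0, 80.8]
force: [0.1, 0.5, -1.3]
gripper_width: 17.7
gripper_force: 45.0
```

Emit:
{"api": "step_arm", "payload": {"plan": [0, 0.3, 0, 0, 0, 0, 0, 0.3, 0, 0, 0, 0, 0, 0, 0, 0, 0, 0, 0, 0.2, 0, 0, 0, 0, 0, 0, 0, 0, 0, 0]}}

```text
time_s: 39.75
ee_pos: [478.8, -36.9, 92.0]
ee_rot: [-179.9, 0.0, 80.9]
force: [-1.3, 0.3, -1.6]
gripper_width: 18.0
gripper_force: 45.0
```

```bash
python3 -c "
from h import *
fz()"
```

```text
force [-2.2 -0.  -2.7] push 2.2082090031037565 [478.8 -36.9  92.1] [-179.9    0.    80.9] along -16.9 lat -0.0
```

Emit:
{"api": "step_arm", "payload": {"plan": [0, 0, 0, 0, 0, 0, 0, 0, 0, 0, 0, 0, 0, 0, 0, 0, 0, 0, 0, 0, 0, 0, 0, 0, 0, 0, 0, 0, 0, 0]}}

```text
time_s: 40.42
ee_pos: [479.3, -36.9, 92.3]
ee_rot: [-180.0, 0.0, 80.9]
force: [-3.2, -0.2, -3.5]
gripper_width: 17.8
gripper_force: 45.0
```

Emit:
{"api": "step_arm", "payload": {"plan": [0, -0.5, 0, 0, 0, 0, 0, -1, 0, 0, 0, 0, 0, -1.5, 0, 0, 0, 0, 0, 0, 0, 0, 0, -0.1208, 0, 0, 0, 0, 0, -0.1208]}}

```text
time_s: 40.83
ee_pos: [449.1, -32.0, 92.8]
ee_rot: [179.9, 0.0, 95.1]
force: [-0.3, -0.3, -1.9]
gripper_width: 17.6
gripper_force: 45.0
```

Emit:
{"api": "step_arm", "payload": {"plan": [0, 0, 0, 0, 0, -0.1208, 0, 0, 0, 0, 0, -0.1208, 0, 0, 0, 0, 0, -0.1208, 0, 0, 0, 0, 0, -0.1208, 0, 0, 0, 0, 0, -0.1208]}}

```text
time_s: 41.25
ee_pos: [450.0, -32.1, 92.9]
ee_rot: [179.9, 0.1, 129.7]
force: [1.1, -0.0, -2.6]
gripper_width: 17.3
gripper_force: 45.0
```

Emit:
{"api": "step_arm", "payload": {"plan": [0, 0, 0, 0, 0, -0.1208, 0, 0, 0, 0, 0, -0.1208, 0, 0, 0, 0, 0, -0.1208, 0, 0, 0, 0, 0, -0.1208, 0, 0, 0, 0, 0, -0.1208]}}

```text
time_s: 41.67
ee_pos: [450.1, -32.1, 92.9]
ee_rot: [180.0, 0.1, 164.3]
force: [-0.1, -0.3, -2.5]
gripper_width: 18.1
gripper_force: 45.0
```

Emit:
{"api": "step_arm", "payload": {"plan": [0, 0, 0, 0, 0, -0.1208, -0.9, 0, 0, 0, 0, 0, -0.9, 0, 0, 0, 0, 0, -0.4, 0, 0, 0, 0, 0, 0, 0, 0, 0, 0, 0]}}

```text
time_s: 42.08
ee_pos: [473.5, -35.9, 92.6]
ee_rot: [180.0, 0.1, 170.8]
force: [0.7, -0.5, -1.3]
gripper_width: 17.6
gripper_force: 45.0
```

Emit:
{"api": "step_arm", "payload": {"plan": [0, 0, 0, 0, 0, 0, -0.3, 0, 0, 0, 0, 0, -0.3, 0, 0, 0, 0, 0, -0.1, 0, 0, 0, 0, 0, 0, 0, 0, 0, 0, 0]}}

```text
time_s: 42.5
ee_pos: [477.9, -36.7, 92.1]
ee_rot: [-180.0, -0.1, 170.9]
force: [-2.2, 0.7, -1.0]
gripper_width: 17.8
gripper_force: 45.0
```

```bash
python3 -c "
from h import *
fz()"
```

```text
force [-1.7  0.2 -2.2] push 1.6922869472347641 [477.9 -36.7  92.2] [-180.    -0.1  170.9] along -17.8 lat -0.0
```

Emit:
{"api": "step_arm", "payload": {"plan": [-0.1, 0, 0, 0, 0, 0, 0, 0, 0, 0, 0, 0, 0, 0, 0, 0, 0, 0, 0, 0, 0, 0, 0, 0, 0, 0, 0, 0, 0, 0]}}

```text
time_s: 43.17
ee_pos: [479.1, -36.9, 92.2]
ee_rot: [-180.0, -0.0, 170.9]
force: [-2.7, -0.2, -2.9]
gripper_width: 17.6
gripper_force: 45.0
```

Emit:
{"api": "step_arm", "payload": {"plan": [0.5, 0, 0, 0, 0, 0, 1, 0, 0, 0, 0, 0, 2, 0, 0, 0, 0, 0, 0, 0, -2, 0, 0, 0, 0, 0, -3, 0, 0, 0]}}

```text
time_s: 43.58
ee_pos: [441.5, -30.9, 140.9]
ee_rot: [-180.0, -0.3, 170.9]
force: [1.1, 0.3, -1.8]
gripper_width: 17.6
gripper_force: 45.0
```

Emit:
{"api": "step_arm", "payload": {"plan": [0, 0, -3, 0, 0, 0, 0, 0, -3, 0, 0, -0.095, 0, 0, 0, 0, 0, -0.095, 0, 0, 0, 0, 0, -0.095, 0, 0, 0, 0, 0, -0.095]}}

```text
time_s: 44.0
ee_pos: [445.1, -31.3, 203.5]
ee_rot: [-179.9, 0.2, -167.1]
force: [-0.8, -0.0, -1.7]
gripper_width: 17.4
gripper_force: 45.0
```

```bash
python3 - <<'E'
from h import *
s,t=two([('red_mid',41),('cover_handle',106),('yellow_mid',31)])
im=np.hstack([cv2.resize(x,(400,400),interpolation=cv2.INTER_CUBIC) for x in (s['img'][170:350,140:320,::-1],t['img'][150:270,165:285,::-1])])
cv2.imwrite('pics/c9.png',im)
go((519,229.5,200,-167),(519,229.5,62,-167,28))
E
```

```text
red_mid s []
red_mid t [(0.49, array([435.3, 208.1,  41. ])), (0.44, array([585.3, -48.5,  41. ]))]
cover_handle s [(0.91, array([483.1,  99.2, 106. ]))]
cover_handle t [(0.81, array([482. ,  91.4, 106. ]))]
yellow_mid s [(0.71, array([ 560.8, -381.1,   31. ]))]
yellow_mid t [(0.71, array([ 391.4, -113.3,   31. ])), (0.6, array([648.3, 151.8,  31. ]))]
from [444.8 -31.3 202.3] -167.4 tilt [-180.    0.] w 17.5 t 44.4
  turn 1 x -0.0067
  shift 7 x [-1.9  3.4  0. ]
  shift 5 x [-0.  -0.   2.8]
```

View pics/c9.png

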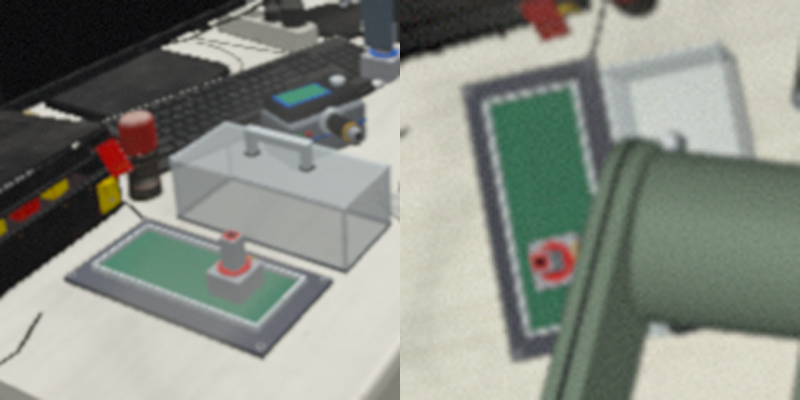

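Red is undisturbed in the tray and the far half is free. Placing blue there.

Emit:
{"api": "step_arm", "payload": {"plan": [-1.87, 3.39, 0, 0, 0, 0, -1.87, 3.39, 0, 0, 0, 0, -1.87, 3.39, 0, 0, 0, 0, -1.87, 3.39, 0, 0, 0, 0, -1.87, 3.39, 0, 0, 0, 0]}}

```text
time_s: 44.82
ee_pos: [499.2, 156.3, 202.3]
ee_rot: [-180.0, 0.0, -167.4]
force: [-0.6, -0.8, -2.3]
gripper_width: 17.5
gripper_force: 45.0
```

Emit:
{"api": "step_arm", "payload": {"plan": [-1.87, 3.39, 0, 0, 0, 0, -1.87, 3.39, 0, 0, 0, 0, 0, 0, 2.8, 0, 0, 0, 0, 0, 2.8, 0, 0, 0, 0, 0, 2.8, 0, 0, 0]}}

```text
time_s: 45.23
ee_pos: [520.7, 229.9, 117.2]
ee_rot: [-180.0, 0.1, -167.3]
force: [-0.0, 0.2, -3.1]
gripper_width: 17.8
gripper_force: 45.0
```

Emit:
{"api": "step_arm", "payload": {"plan": [0, 0, 2.4, 0, 0, 0, 0, 0, 2, 0, 0, 0, 0, 0, 1, 0, 0, 0, 0, 0, 0, 0, 0, 0, 0, 0, 0, 0, 0, 0]}}

```text
time_s: 45.65
ee_pos: [520.8, 228.9, 64.4]
ee_rot: [-180.0, 0.0, -167.4]
force: [0.3, 0.6, -0.6]
gripper_width: 17.9
gripper_force: 45.0
```

Emit:
{"api": "step_arm", "payload": {"plan": [0, 0, 0.15, 0, 0, 0, 0, 0, 0.15, 0, 0, 0, 0, 0, 0.1, 0, 0, 0, 0, 0, 0, 0, 0, 0, 0, 0, 0, 0, 0, 0]}}

```text
time_s: 46.07
ee_pos: [520.7, 228.9, 60.8]
ee_rot: [180.0, 0.0, -167.3]
force: [-0.4, 0.7, -1.3]
gripper_width: 17.8
gripper_force: 45.0
```

Emit:
{"api": "step_arm", "payload": {"plan": [0, 0, 0.08, 0, 0, 0, 0, 0, 0, 0, 0, 0, 0, 0, 0, 0, 0, 0, 0, 0, 0, 0, 0, 0, 0, 0, 0, 0, 0, 0]}}

```text
time_s: 46.48
ee_pos: [520.5, 228.9, 59.5]
ee_rot: [-180.0, 0.0, -167.3]
force: [0.3, -0.4, -2.3]
gripper_width: 17.4
gripper_force: 45.0
```

Emit:
{"api": "step_arm", "payload": {"plan": [0, 0, 0.08, 0, 0, 0, 0, 0, 0, 0, 0, 0, 0, 0, 0, 0, 0, 0, 0, 0, 0, 0, 0, 0, 0, 0, 0, 0, 0, 0]}}

```text
time_s: 46.9
ee_pos: [520.6, 228.9, 59.4]
ee_rot: [180.0, 0.0, -167.3]
force: [-1.4, -0.8, 5.1]
gripper_width: 17.5
gripper_force: 45.0
```

Emit:
{"api": "step_arm", "payload": {"plan": [0, 0, 0, 0, 0, 0, 0, 0, 0, 0, 0, 0, 0, 0, 0, 0, 0, 0, 0, 0, 0, 0, 0, 0, 0, 0, 0, 0, 0, 0], "hand": 4.5}}

```text
time_s: 47.32
ee_pos: [520.5, 228.9, 58.5]
ee_rot: [-180.0, -0.0, -167.3]
force: [-0.0, 0.0, -0.4]
gripper_width: 44.6
gripper_force: 0.0
```

Emit:
{"api": "step_arm", "payload": {"plan": [0, 0, -1, 0, 0, 0, 0, 0, -3, 0, 0, 0, 0, 0, -3.5, 0, 0, 0, 0, 0, -3.5, 0, 0, 0, 0, 0, -3.2, 0, 0, 0]}}

```text
time_s: 47.73
ee_pos: [520.5, 228.9, 203.5]
ee_rot: [180.0, 0.1, -167.3]
force: [0.5, -0.0, 0.4]
gripper_width: 45.0
gripper_force: 0.0
```

```bash
python3 - <<'E'
from h import *
go((490,90.2,200,-167))
s,t=two([('red_mid',41),('blue_mid',41)])
im=np.hstack([cv2.resize(x,(400,400),interpolation=cv2.INTER_CUBIC) for x in (s['img'][220:330,150:260,::-1],t['img'][150:270,165:285,::-1])])
cv2.imwrite('pics/c10.png',im)
E
```

```text
from [520.5 228.9 203.5] -167.3 tilt [180.    0.1] w 45.0 t 47.7
  turn 1 x -0.0058
  shift 4 x [ 1.5 -3.2  0.1]
red_mid s [(0.66, array([438. , 205.3,  41. ]))]
red_mid t [(0.82, array([448.7, 201.2,  41. ]))]
blue_mid s [(0.89, array([530.1, 236.2,  41. ]))]
blue_mid t [(0.64, array([518.7, 231.4,  41. ]))]
```

View pics/c10.png

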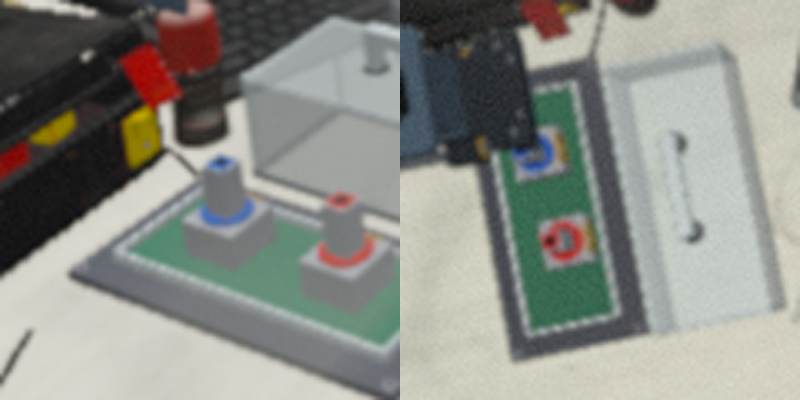

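Both adapters are in the tray, blue at top-crop (538,153) and red at (568,241). Red has shifted about 20 mm since the last view, so it was knocked. I'll check its plinth coordinates.

```bash
python3 - <<'E'
from h import *
s,t=grab('scene'),grab('top')
g=lambda x,y:(165+(x-400)*.3,150+y*.3); k=lambda x,y:(150+x*.275,220+y*.275)
c=np.array([475,219.5]);a=np.radians(12.8);M=np.array([[np.cos(a),np.sin(a)],[-np.sin(a),np.cos(a)]])
P=lambda X:M@(np.array(X)[:2]-c)
print('red blk',P(pick(t,[g(541,217),g(595,213),g(597,263),g(545,268)],36).mean(0)),'blue',P(pick(t,[g(515,135),g(565,130),g(570,175),g(520,182)],36).mean(0)))
print('scene shank tops: red',P(onz(s,k(341,200),72)),'blue',P(onz(s,k(221,161),72)))
# rim far-inner wall and handle
h=pick(t,[g(675,140),g(690,235)],112);print('handle ends',h,h.mean(0),np.degrees(np.arctan2(*(h[0]-h[1])[::-1])))
for n in('red_mid','blue_mid'):
  S=viewer.pinpoint(n,s);Q=viewer.pinpoint(n,t)
  if S and Q:X=tri([(s,S[0]['location']),(t,Q[0]['location'])]);print(n,X,P(X))
E
```

```text
red blk [-32.3 -16.9] blue [42.4 -7.5]
scene shank tops: red [-42.8  -1.3] blue [48.6 -1.2]
handle ends [[525.8  91.7]
 [452.3  77.8]] [489.   84.7] 10.71150467384042
red_mid [631.3 128.6 -52.4] [ 132.3 -123.3]
blue_mid [522.9 227.7  46.6] [48.5 -2.7]
```

```bash
python3 - <<'E'
from h import *
s=grab('scene','s11.png')
c=np.array([475,219.5]);a=np.radians(12.8);M=np.array([[np.cos(a),np.sin(a)],[-np.sin(a),np.cos(a)]])
for n in('red_mid','blue_mid'):
  X=onz(s,viewer.pinpoint(n,s)[0]['location'],41);print(n,X,M@(X[:2]-c))
cv2.imwrite('pics/c11.png',cv2.resize(s['img'][220:320,160:260,::-1],(600,600),interpolation=cv2.INTER_CUBIC))
E
```

```text
red_mid [450.1 199.3  41. ] [-28.7 -14.2]
blue_mid [538.4 224.   41. ] [62.8 -9.6]
```

View pics/c11.png

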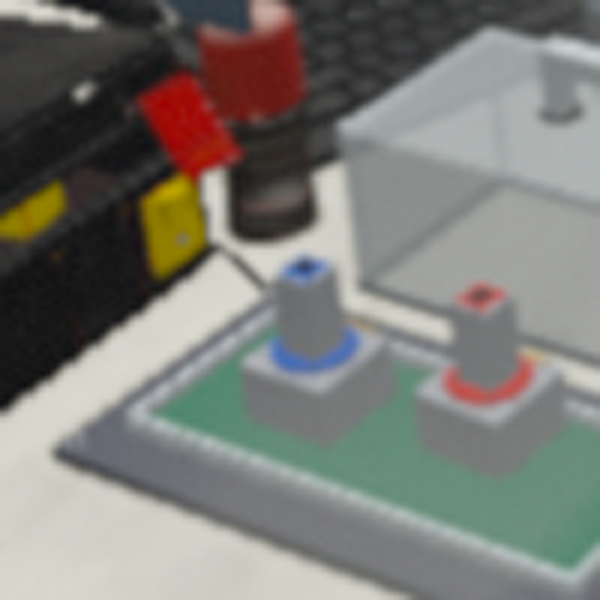

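```bash
python3 - <<'E'
from h import *
s=grab('scene')
c=np.array([475,219.5]);a=np.radians(12.8);M=np.array([[np.cos(a),np.sin(a)],[-np.sin(a),np.cos(a)]])
for nm,x,y in(('red',482,296),('blue',306,267)):
  X=onz(s,(160+x/6,220+y/6),72);print(nm,X,M@(X[:2]-c))
p=M.T@np.array([-29,-14.]) +c
for z in(10,72):print(proj(s,(*p,z)))
go((490,90.2,200,-167))
E
```

```text
red [456.1 199.7  72. ] [-22.8 -15.1]
blue [521.5 229.3  72. ] [47.5 -0.8]
[244.7 293.7]
[242.3 270.3]
from [520.5 228.9 200.5] -167.3 tilt [-180.   -0.] w 45.0 t 48.5
  turn 1 x -0.0058
  shift 4 x [ 1.5 -3.2  0. ]
```

Red stands upright at about (-26,-15) mm in plinth coordinates, within the limits. Now back to the cover.

Emit:
{"api": "step_arm", "payload": {"plan": [1.52, -3.21, 0, 0, 0, -0.006, 1.52, -3.21, 0, 0, 0, 0, 1.52, -3.21, 0, 0, 0, 0, 1.52, -3.21, 0, 0, 0, 0, 0, 0, 0, 0, 0, 0], "hand": 6}}

```text
time_s: 48.95
ee_pos: [488.1, 85.5, 200.8]
ee_rot: [-179.9, -0.1, -167.2]
force: [-0.7, 0.3, -0.2]
gripper_width: 60.0
gripper_force: 0.0
```

Emit:
{"api": "step_arm", "payload": {"plan": [0, 0, 2, 0, 0, 0, 0, 0, 2, 0, 0, 0, 0, 0, 1.5, 0, 0, 0, 0, 0, 0, 0, 0, 0, 0, 0, 0, 0, 0, 0]}}

```text
time_s: 49.37
ee_pos: [489.8, 90.4, 145.5]
ee_rot: [180.0, -0.1, -167.0]
force: [-0.5, 0.1, 0.1]
gripper_width: 60.3
gripper_force: 0.0
```

```bash
python3 - <<'E'
from h import *
go((490.2,90.2,103.5,-167.0,20))
E
```

```text
from [489.8  90.4 145.5] -167.0 tilt [180.   -0.1] w 60.3 t 49.4
  shift 3 x [-0.  -0.   1.4]
```

Emit:
{"api": "step_arm", "payload": {"plan": [0, 0, 1.5, 0, 0, 0, 0, 0, 1.5, 0, 0, 0, 0, 0, 1.2, 0, 0, 0, 0, 0, 0, 0, 0, 0, 0, 0, 0, 0, 0, 0]}}

```text
time_s: 49.78
ee_pos: [490.6, 90.4, 104.5]
ee_rot: [-180.0, 0.1, -167.0]
force: [-0.6, 0.5, 0.5]
gripper_width: 60.0
gripper_force: 0.0
```

Emit:
{"api": "step_arm", "payload": {"plan": [0, 0, 0, 0, 0, 0, 0, 0, 0, 0, 0, 0, 0, 0, 0, 0, 0, 0, 0, 0, 0, 0, 0, 0, 0, 0, 0, 0, 0, 0], "hand": 0.5, "newtons": 15}}

```text
time_s: 50.2
ee_pos: [490.2, 90.1, 104.1]
ee_rot: [-180.0, 0.0, -167.0]
force: [-0.4, -0.2, -0.4]
gripper_width: 29.5
gripper_force: 0.0
```

Emit:
{"api": "step_arm", "payload": {"plan": [0, 0, 0, 0, 0, 0, 0, 0, 0, 0, 0, 0, 0, 0, 0, 0, 0, 0, 0, 0, 0, 0, 0, 0, 0, 0, 0, 0, 0, 0], "newtons": 45}}

```text
time_s: 50.62
ee_pos: [489.9, 90.3, 103.7]
ee_rot: [180.0, -0.0, -167.0]
force: [-0.9, 1.1, 0.3]
gripper_width: 11.8
gripper_force: 45.0
```

Emit:
{"api": "step_arm", "payload": {"plan": [0, 0, -0.6, 0, 0, 0, 0, 0, -2, 0, 0, 0, 0, 0, -3, 0, 0, 0, 0, 0, -3, 0, 0, 0, 0, 0, -2.4, 0, 0, 0]}}

```text
time_s: 51.03
ee_pos: [489.9, 89.9, 215.6]
ee_rot: [-180.0, 0.0, -167.0]
force: [-0.2, -0.0, -3.1]
gripper_width: 11.3
gripper_force: 45.0
```

Emit:
{"api": "step_arm", "payload": {"plan": [0, 0, 0, 0, 0, 0, 0, 0, 0, 0, 0, 0, 0, 0, 0, 0, 0, 0]}}

```text
time_s: 51.28
ee_pos: [488.7, 89.8, 212.3]
ee_rot: [-180.0, -0.2, -167.0]
force: [-0.8, 0.5, -4.8]
gripper_width: 11.7
gripper_force: 45.0
```

```bash
python3 - <<'E'
from h import *
go((476,218.9,212,-167.0,30),(476,218.9,125,-167,20))
E
```

```text
from [488.7  89.8 212.3] -167.0 tilt [-180.    -0.2] w 11.7 t 51.3
  shift 5 x [-0.3  2.6  0. ]
  shift 5 x [-0.  -0.   1.7]
```

Emit:
{"api": "step_arm", "payload": {"plan": [-0.3, 1.83, 0, 0, 0, 0, -0.3, 3, 0, 0, 0, 0, -0.3, 3, 0, 0, 0, 0, -0.3, 3, 0, 0, 0, 0, -0.3, 2, 0, 0, 0, 0]}}

```text
time_s: 51.7
ee_pos: [473.9, 220.2, 211.2]
ee_rot: [180.0, -0.3, -166.9]
force: [-0.0, -0.5, -3.0]
gripper_width: 11.5
gripper_force: 45.0
```

Emit:
{"api": "step_arm", "payload": {"plan": [0, 0, 0, 0, 0, 0, 0, 0, 0, 0, 0, 0, 0, 0, 0.5, 0, 0, 0, 0, 0, 1, 0, 0, 0, 0, 0, 1, 0, 0, 0]}}

```text
time_s: 52.12
ee_pos: [475.5, 217.4, 187.4]
ee_rot: [-180.0, -0.0, -167.1]
force: [0.5, 0.8, -2.9]
gripper_width: 11.8
gripper_force: 45.0
```

```bash
python3 - <<'E'
from h import *
go((476,218.7,130,-167,20))
s=grab('scene','s12.png');t=grab('top')
for n in('red_mid','blue_mid'):print(n,[onz(s,q['location'],41) for q in viewer.pinpoint(n,s)[:1]])
go((476,218.7,130,-167,20))
im=np.hstack([cv2.resize(x,(400,400),interpolation=cv2.INTER_CUBIC) for x in (s['img'][200:320,150:270,::-1],t['img'][150:270,165:285,::-1])])
cv2.imwrite('pics/c12.png',im)
E
```

```text
from [475.5 217.4 187.4] -167.1 tilt [-180.    -0.1] w 11.8 t 52.1
  shift 3 x [-0.   0.   1.9]
red_mid [array([454.6, 200.6,  41. ])]
blue_mid [array([524.7, 234.7,  41. ])]
from [475.5 217.8 188. ] -167.0 tilt [-180.    -0.1] w 11.3 t 52.3
  shift 3 x [-0.   0.   1.9]
```

View pics/c12.png

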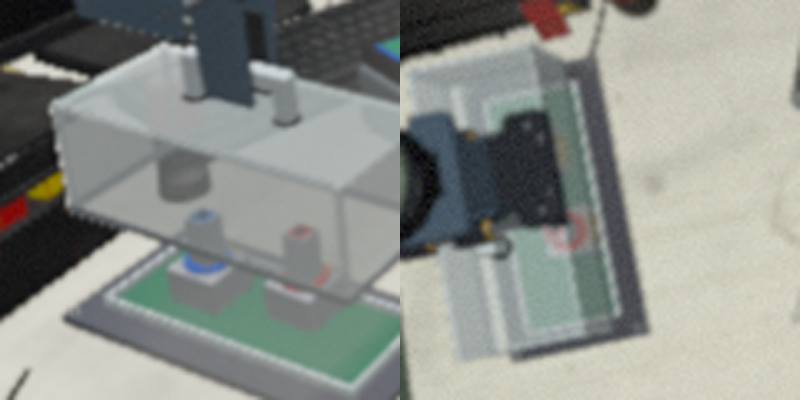

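The cover hangs straight above both adapters, still upright, and is aligned with the plate. Lowering.

Emit:
{"api": "step_arm", "payload": {"plan": [0, 0.08, 1.3, 0, 0, 0, 0, 0, 1.6, 0, 0, 0, 0, 0, 1.6, 0, 0, 0, 0, 0, 1.4, 0, 0, 0, 0, 0, 0.6, 0, 0, 0]}}

```text
time_s: 52.73
ee_pos: [474.8, 218.7, 122.4]
ee_rot: [-180.0, -0.1, -167.0]
force: [0.6, 0.3, -2.8]
gripper_width: 11.5
gripper_force: 45.0
```

Emit:
{"api": "step_arm", "payload": {"plan": [0, 0, 0.2, 0, 0, 0, 0, 0, 0.2, 0, 0, 0, 0, 0, 0, 0, 0, 0, 0, 0, 0, 0, 0, 0, 0, 0, 0, 0, 0, 0]}}

```text
time_s: 53.15
ee_pos: [476.0, 219.4, 120.5]
ee_rot: [180.0, 0.1, -167.0]
force: [0.6, 0.4, -4.1]
gripper_width: 11.3
gripper_force: 45.0
```

Emit:
{"api": "step_arm", "payload": {"plan": [0, -0.05, 0.15, 0, 0, 0, 0, 0, 0.15, 0, 0, 0, 0, 0, 0.1, 0, 0, 0, 0, 0, 0, 0, 0, 0, 0, 0, 0, 0, 0, 0]}}

```text
time_s: 53.57
ee_pos: [475.6, 218.8, 115.6]
ee_rot: [-180.0, -0.0, -167.0]
force: [-0.0, -1.3, -4.6]
gripper_width: 11.6
gripper_force: 45.0
```

Emit:
{"api": "step_arm", "payload": {"plan": [0, 0, 0.15, 0, 0, 0, 0, 0, 0.15, 0, 0, 0, 0, 0, 0.05, 0, 0, 0, 0, 0, 0, 0, 0, 0, 0, 0, 0, 0, 0, 0]}}

```text
time_s: 53.98
ee_pos: [475.6, 218.8, 112.1]
ee_rot: [-180.0, -0.0, -167.0]
force: [-0.1, -0.5, -3.5]
gripper_width: 11.6
gripper_force: 45.0
```

Emit:
{"api": "step_arm", "payload": {"plan": [0, 0, 0.06, 0, 0, 0, 0, 0, 0.05, 0, 0, 0, 0, 0, 0, 0, 0, 0, 0, 0, 0, 0, 0, 0, 0, 0, 0, 0, 0, 0]}}

```text
time_s: 54.4
ee_pos: [475.7, 219.0, 111.5]
ee_rot: [180.0, 0.0, -167.0]
force: [-2.8, 0.5, 2.4]
gripper_width: 11.4
gripper_force: 45.0
```

Emit:
{"api": "step_arm", "payload": {"plan": [0, 0, 0, 0, 0, 0, 0, 0, 0, 0, 0, 0, 0, 0, 0, 0, 0, 0, 0, 0, 0, 0, 0, 0, 0, 0, 0, 0, 0, 0], "hand": 6}}

```text
time_s: 54.82
ee_pos: [475.7, 218.7, 111.1]
ee_rot: [-180.0, 0.0, -167.0]
force: [-0.2, -0.3, -0.3]
gripper_width: 42.4
gripper_force: 0.0
```

Emit:
{"api": "step_arm", "payload": {"plan": [0, 0, -1, 0, 0, 0, 0, 0, -3, 0, 0, 0, 0, 0, -3.5, 0, 0, 0, 0, 0, -3.5, 0, 0, 0, 0, 0, -3, 0, 0, 0]}}

```text
time_s: 55.23
ee_pos: [475.8, 218.8, 254.3]
ee_rot: [180.0, 0.1, -167.0]
force: [0.5, 0.1, 0.3]
gripper_width: 60.1
gripper_force: 0.0
```

Emit:
{"api": "step_arm", "payload": {"plan": [0, -4, 0, 0, 0, 0, 0, -4, 0, 0, 0, 0, 0, -4, 0, 0, 0, 0, 0, -4, 0, 0, 0, 0, 0, -3, 0, 0, 0, 0]}}

```text
time_s: 55.65
ee_pos: [518.7, 30.9, 252.2]
ee_rot: [-179.9, 0.1, -167.0]
force: [0.8, 0.1, -0.1]
gripper_width: 60.1
gripper_force: 0.0
```

```bash
python3 - <<'E'
from h import *
s,t=two([('cover_handle',114),('red_mid',41),('blue_mid',41)])
im=np.hstack([cv2.resize(x,(400,400),interpolation=cv2.INTER_CUBIC) for x in (s['img'][210:330,150:270+20,::-1],t['img'][150:270,165:285,::-1])])
cv2.imwrite('pics/c13.png',im)
E
```

```text
cover_handle s [(0.61, array([461.4, 229.3, 114. ]))]
cover_handle t [(0.82, array([466., 220., 114.]))]
red_mid s []
red_mid t []
blue_mid s []
blue_mid t []
```

View pics/c13.png

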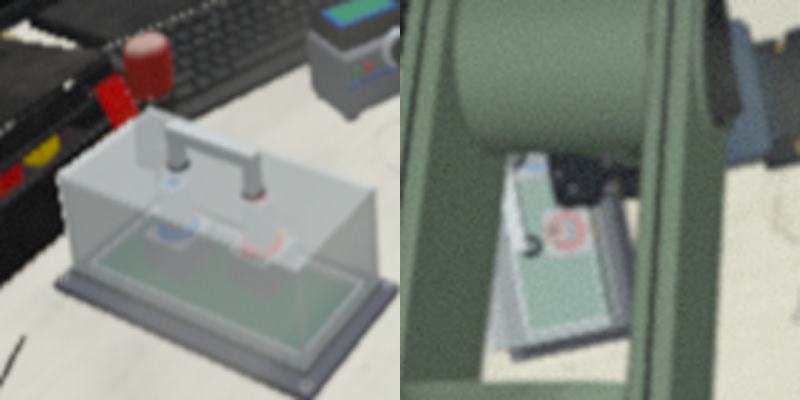

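The cover sits level and home on the plate, with both adapters upright inside. Contact came at the expected height. Handing in.

```bash
python3 -c "
from h import *
print(env.job_done())"
```

```text
the job is handed in; nothing more can be done
None
```

The job is handed in; the hand-in returned no verdict. Red and blue were each pressed on their left, back and right flats and stood upright in the tray, and the cover is back home over them; I found no yellow adapter. Something knocked red about 20 mm inside the tray, and I left it there because it was still upright and within limits.

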